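# Clear the jammed chute and refill the weld feeder

### The arm

A 6-joint arm with a two-finger parallel gripper is mounted at the origin on the work surface. World frame = base frame: x ahead of the robot, y to its left, z up, the work surface at z = 0. Lengths are in m, angles in rad, forces in N, time in s.
With the tool pointing down it reaches from about 0.25 to 0.775 m from the base axis. Payload 4 kg.
Tool frame: the origin (TCP) lies midway between the tips of the shut fingers; the grasp point (between the pads) lies 19 mm behind it (robot.grasp_offset is the distance from the TCP to the grasp point, in m); z points along the fingers, y is the direction in which the jaws open and shut (so a half turn about z gives the same grasp; the last joint's range is limited). The gripper opens to 94 mm and grips with 3 to 60 N. Pads are 16 mm wide; open, the fingers measure 119 mm over their backs; the gripper's body (75 mm by 177 mm) begins 78 mm behind the grasp point.
Start: joints at [-1.319, 0.087, 1.371, -0, 1.684, -0.103], TCP at [0.191, -0.516, 0.206] pointing down, gripper open.
Joint ranges: [-3.1, 3.1], [-0.76, 2.03], [0.27, 2.55], [-1.08, 4.22], [0.17, 2.65], [-2.57, 2.57]. Speed limits (rad/s): [2.79, 2.79, 3.14, 3.14, 3.14, 3.14].

### API

Orientations are given as [roll, pitch, yaw] about the fixed x, y, z axes, in that order (R = Rz(yaw) Ry(pitch) Rx(roll)).
In Python, from bench import status, viewer, order, robot gives the robot as it stands. The module is installed in compiled form; this text tells all that it offers.
- The arm moves only by the tool move_arm, never from a script. Its argument "targets" is a list of rows, each a list of 3 entries, a list of its own where there are three numbers: the shift along the tool's x, y, z in mm, then the turn, a rotation vector about the tool's x, y, z in degrees, then the opening, from -1 (shut) to 1 (fully open). A call has 1 to 20 rows; each row is the pose to reach, as a shift and turn from the pose commanded when the call began, along the tool's axes at that moment; what a row does not reach only later rows make up. A row lasts 1/8 s, in which the tool goes at most 62.5 mm and 10.7 degrees, less where a joint would pass 70% of its speed; a pose out of reach is approached as far as the arm can. A call with a gripper value outside its range is refused whole. The fingers move at their own pace and stop on an object; the grip force is fixed at half the most. Time passes only in rows, so rows that repeat a pose let the fingers close. It gives the time, the measured TCP pose, the force and the opening at its end, in the units of the state.
- status.get_obs(): the state, without advancing time (a new reading comes with each control period).
- viewer.snapshot(name): name is "scene" or "top" or "wrist"; returns the picture (400x640x3 uint8, red, green, blue); there is no depth.
- viewer.camera_model(name): a dict with "K" (3x3 intrinsics, pixels), "xyz" and "attitude" of the camera in the world; the wrist camera has in their place "T_tool_cam" (4x4, takes a point from camera to tool coordinates, whose origin is the TCP and whose axes are the flange's). Camera axes: x right, y up, looking along -z (the intrinsics and any distortion apply to the point x, -y, -z); pixel columns grow to the right and rows downward; lengths in m; the calibration is good to about 2 mm. A picture is of the moment at which its call begins: read the wrist's pose just before it. camera_model takes no time and is no camera call.
- order.close_job(): hands the job in, once; it reports no verdict.
The state is a dict: "time": time; "joint_positions": joint angles; "qvel": joint speeds; "joint_torque": joint torques, N m; "tool_pos": TCP position; "ee_rot": TCP orientation; "wrist_force": force on the tool from outside, world axes, zero at the start; "wrist_torque": the same for the moment, N m; "width": finger opening in m.
Only numpy, scipy, OpenCV 4.12 (cv2) and the standard library are available. Lean on these libraries where they do the work, as an engineer would, in place of code of your own. Each camera call takes 0.05 s, during which the arm holds its last target. There are 200 camera calls.

### The job

Get the laser welder's feeder ready for the next batch: first free every connector body jammed across the chute by pushing it back up, lift it out and put it in the shallow reject tray. Then pour all the balls from the dipper cup into the deep hopper. Last, with the chute clear and the hopper filled, roll the knurled feed wheel to five clicks from its stop (white bar at the pointer), and leave the empty cup standing upright on the table and the can, wrench and gauge where they are.

Things in the scene. Friction and masses are not known exactly. Their poses are not given: they have to be found in the camera images.
- chute_low (a point): Middle of the lower end of the chute floor. The chute is a fixed dark steel channel, open above, on a grey base 270 x 100 mm; its floor rises at 12 degrees for 254 mm. x is the level direction pointing uphill, y across, z vertical. Walls 13 mm high, 10 mm thick. From here to the throat point (55 mm up the slope) two 13 mm high blocks leave a throat 36 mm wide, open at its low end.
- throat (a point): Middle of the chute floor at the upper end of the throat; from here up the channel is 64 mm wide inside. Two flat guard lips, 13 to 17 mm above the floor, cover both sides of the chute from its low end to the guard end and leave a slot 36 mm wide open along the middle, so that a fingertip can reach down into slot and throat. Axes as for chute_low.
- guard_end (a point): Middle of the chute floor where the guard lips end, 95 mm up the slope from the throat point; from here up the channel is open above for 104 mm. Axes as for chute_low.
- chute_top (a point): Middle of the chute floor at its upper end, where a stop wall 13 mm high closes it, 199 mm up the slope from the throat.
- body_a_mid (a point): Lowest jammed connector body (may be absent): black plate 36 x 60 x 10 mm with an upright steel stem 14 mm across, from 10 to 60 mm above its underside; 80 g. Point: on the stem, 30 mm above the underside; z up the stem, y along the 60 mm side. It lies crosswise in the chute, plate ends under the lips; it can be lifted only when the whole plate is above the guard end. Friction holds it on the slope.
- body_b_mid (a point): Middle jammed connector body (may be absent), the same in form and size; it lies just up the chute from the place of the lowest one. Point as for body_a_mid.
- body_c_mid (a point): Uppermost jammed connector body (may be absent), the same in form and size, next up the chute; its plate is still partly under the lips. Two or three of the bodies are there at a start, close behind one another or with a gap; pushing a lower one pushes those above it, and all three do not fit between guard end and chute top. Point as for body_a_mid.
- tray_in (a point): Middle of the inner floor (4 mm above the table) of the loose shallow aluminium reject tray, 120 mm (its x) x 160 mm (its y) outside, 28 mm high, walls 4 mm, 0.7 kg.
- hopper_in (a point): Middle of the inner floor (5 mm above the table) of the fixed open steel ball hopper, 130 mm (its x) x 150 mm (its y) outside, 60 mm high, walls 5 mm: the deeper of the two open boxes.
- cup_rim (a point): Centre of the mouth of the loose grey dipper cup: 56 mm high, 74 mm across at the foot, 116 mm at the rim (walls flare 20 degrees), wall 3 mm, about 130 g empty. z points out of the mouth. Its side handle points to its -x.
- cup_handle (a point): Middle of the cup's black side handle, 94 mm from the cup's axis and 46 mm above its underside: a level bar 12 mm wide (cup's y), 20 mm high, reaching from 54 to 122 mm from the cup's axis.
- wheel (a joint): Setting of the feed thumbwheel in rad: 0 at its stop, a click every 0.349 rad (20 degrees), 8 clicks in all; 5 clicks = 1.745. A spring detent (0.07 N m) draws it to the nearest click. It grows as the wheel's top is rolled towards point wheel_top's -x (roughly towards the robot). At 5 clicks the white bar across the rim stands at the very top, beside the black pointer.
- wheel_top (a point): Top of the free thumbwheel's rim, 98 mm above the table: dark knurled steel, 72 mm across, 24 mm wide. x is the rolling direction, y its axle. It stands between two cheeks (64 mm over both, 68 mm high; a thin pointer at +y reaches 92 mm). The axle is sprung: after about 3 N it yields straight down by 1.5 N/mm, at most 8 mm. Pressed with 6 to 12 N, it rolls without slip under a fingertip.
- oil_can_mid (a point): Bystander: blue can, 56 mm across, 130 mm high; point half-way up.
- wrench_grip (a point): Bystander: open-ended wrench, 160 mm long, lying flat; point on its handle.
- gauge_mid (a point): Bystander: dark block 50 x 50 x 30 mm with an aluminium post 24 mm across, 80 mm high in all; point half-way up.
- ball0_center (a point): Centre of an aluminium ball, 22 mm in diameter, 20 g, in the cup at the start (may be absent; 4 to 7 are there).
- ball1_center (a point): Centre of an aluminium ball, 22 mm in diameter, 20 g, in the cup at the start (may be absent; 4 to 7 are there).
- ball2_center (a point): Centre of an aluminium ball, 22 mm in diameter, 20 g, in the cup at the start (may be absent; 4 to 7 are there).
- ball3_center (a point): Centre of an aluminium ball, 22 mm in diameter, 20 g, in the cup at the start (may be absent; 4 to 7 are there).
- ball4_center (a point): Centre of an aluminium ball, 22 mm in diameter, 20 g, in the cup at the start (may be absent; 4 to 7 are there).
- ball5_center (a point): Centre of an aluminium ball, 22 mm in diameter, 20 g, in the cup at the start (may be absent; 4 to 7 are there).
- ball6_center (a point): Centre of an aluminium ball, 22 mm in diameter, 20 g, in the cup at the start (may be absent; 4 to 7 are there).

How it is judged:
On the way, in this order (a step that is already met when the one before it is completed fails the run):
1. every jammed connector body lies in the reject tray, released (x of body_a_mid in the frame of tray_in between -0.058 and 0.058 m and y of body_a_mid in the frame of tray_in between -0.078 and 0.078 m and z of each of body_a_mid, body_b_mid, body_c_mid in the frame of tray_in below 0.045 m and linear speed of each of body_a, body_b, body_c below 0.03 m/s and x of body_b_mid in the frame of tray_in between -0.058 and 0.058 m and y of body_b_mid in the frame of tray_in between -0.078 and 0.078 m and x of body_c_mid in the frame of tray_in between -0.058 and 0.058 m and y of body_c_mid in the frame of tray_in between -0.078 and 0.078 m and contact force between each of body_a, body_b, body_c and the fingers below 0.05 N), for 0.2 s.
2. all the balls are in the hopper (x of ball0_center in the frame of hopper_in between -0.062 and 0.062 m and y of ball0_center in the frame of hopper_in between -0.072 and 0.072 m and z of each of ball0_center, ball1_center, ball2_center, ball3_center, ball4_center, ball5_center, ball6_center in the frame of hopper_in below 0.055 m and x of ball1_center in the frame of hopper_in between -0.062 and 0.062 m and y of ball1_center in the frame of hopper_in between -0.072 and 0.072 m and x of ball2_center in the frame of hopper_in between -0.062 and 0.062 m and y of ball2_center in the frame of hopper_in between -0.072 and 0.072 m and x of ball3_center in the frame of hopper_in between -0.062 and 0.062 m and y of ball3_center in the frame of hopper_in between -0.072 and 0.072 m and x of ball4_center in the frame of hopper_in between -0.062 and 0.062 m and y of ball4_center in the frame of hopper_in between -0.072 and 0.072 m and x of ball5_center in the frame of hopper_in between -0.062 and 0.062 m and y of ball5_center in the frame of hopper_in between -0.072 and 0.072 m and x of ball6_center in the frame of hopper_in between -0.062 and 0.062 m and y of ball6_center in the frame of hopper_in between -0.072 and 0.072 m), for 0.3 s.
3. the feed wheel stands at five clicks (value of joint wheel between 1.59533 and 1.89533 rad and velocity of joint wheel between -0.1 and 0.1 rad/s), for 0.2 s.
At the end, for the whole second after the job is handed in: Every connector body is at rest inside the reject tray, all balls are inside the hopper, the wheel stands at five clicks (1.745 rad, within 0.15), and the empty cup is at rest upright on the table (within 0.1 rad) (all of step 2 and x of body_a_mid in the frame of tray_in between -0.058 and 0.058 m and y of body_a_mid in the frame of tray_in between -0.078 and 0.078 m and z of each of body_a_mid, body_b_mid, body_c_mid in the frame of tray_in below 0.045 m and linear speed of each of body_a, body_b, body_c, cup below 0.03 m/s and x of body_b_mid in the frame of tray_in between -0.058 and 0.058 m and y of body_b_mid in the frame of tray_in between -0.078 and 0.078 m and x of body_c_mid in the frame of tray_in between -0.058 and 0.058 m and y of body_c_mid in the frame of tray_in between -0.078 and 0.078 m and value of joint wheel between 1.59533 and 1.89533 rad and angle between cup_rim's own z axis and vertical below 0.1 rad and height (world z) of cup_rim between 0.049 and 0.063 m); the robot touches nothing.
It fails at once if the oil can is moved by more than 30 mm (distance of oil_can_mid from where it was at the start of the episode above 0.03 m).
It fails at once if the wrench is moved by more than 30 mm (distance of wrench_grip from where it was at the start of the episode above 0.03 m).
It fails at once if the gauge is moved by more than 30 mm (distance of gauge_mid from where it was at the start of the episode above 0.03 m).
Of body_a, body_b, body_c only 2 to 3 are there at a start; the rules pass over those that are not, and their reading is None.
Of ball0, ball1, ball2, ball3, ball4, ball5, ball6 only 4 to 7 are there at a start; the rules pass over those that are not, and their reading is None.
At some moment in a run one of tray, cup may be knocked a few centimetres aside while the robot is not near it.
It also fails if it takes over 210 s, if anything falls off the work surface, if the arm or the gripper's body presses on something with over 40 N, if the wrist force passes 120 N, or if a joint passes its speed limit or range.

## Working session

There is one attempt and no reset: what is moved stays moved. The work goes in short steps, Python scripts to look and compute and a tool call to move; the robot and the scene stay as the last step left them, time stands still between calls to the robot, and variables do not carry over. Pictures are saved under pics/ and viewed, about 12 in all and at most 16, crops included, and the job is handed in when it is done.

Besides the shell and the picture viewer there is one more tool, called after "Emit:" by a JSON object that holds its "api" and its "payload". move_arm: Moves the arm, as the interface text tells. Its arguments: {"type":"object","properties":{"targets":{"type":"array"}},"required":["targets"]}

```bash
mkdir -p pics
cat > h.py <<'E'
import numpy as np, cv2
from scipy.spatial.transform import Rotation as R
from bench import status, viewer, order, robot
def obs(): return status.get_obs()
def cam(name, o=None):
    m=viewer.camera_model(name); K=np.array(m["K"])
    if "T_tool_cam" in m:
        T=np.array(m["T_tool_cam"]); o=o or obs()
        Rt=rot(o["ee_rot"]); A=Rt@T[:3,:3]; p=Rt@T[:3,3]+np.array(o["tool_pos"])
    else:
        p=np.array(m["xyz"]); A=rot(m["attitude"])
    return K,A,p,m
def rot(a):
    a=np.array(a,float)
    if a.shape==(3,3): return a
    if a.shape==(4,): return R.from_quat(a).as_matrix()
    return R.from_euler('xyz',a).as_matrix()
def ray(c,uv):
    K,A,p,m=c; d=m.get("distortion",m.get("dist"))
    q=cv2.undistortPoints(np.array([[uv]],float),K,None if d is None else np.array(d,float))[0,0]
    return p, A@np.array([q[0],-q[1],-1.0])
def onz(c,uv,z):
    p,d=ray(c,uv); return p+d*(z-p[2])/d[2]
def proj(c,P):
    K,A,p,m=c; q=A.T@(np.array(P)-p); u=K@np.array([q[0],-q[1],-q[2]]); return u[:2]/u[2]
def tri(c1,uv1,c2,uv2):
    p1,d1=ray(c1,uv1);p2,d2=ray(c2,uv2)
    s=np.linalg.lstsq(np.c_[d1,-d2],p2-p1,rcond=None)[0]
    a=p1+d1*s[0];b=p2+d2*s[1]; return (a+b)/2,np.linalg.norm(a-b)
def snap(name,f,crop=None,scale=1):
    im=viewer.snapshot(name); b=cv2.cvtColor(np.asarray(im),cv2.COLOR_RGB2BGR); cv2.imwrite("pics/raw_"+f+".png",b)
    if crop: b=b[crop[1]:crop[3],crop[0]:crop[2]]
    cv2.imwrite("pics/"+f+".png",cv2.resize(b,None,fx=scale,fy=scale,interpolation=cv2.INTER_CUBIC)); return im
E
python3 - <<'E'
from h import *
o=obs(); print(o)
for n in ["scene","top","wrist"]:
    print(n,viewer.camera_model(n))
snap("scene","scene0",None,1.25); snap("top","top0",None,1.25)
print(robot.grasp_offset)
E
```

```text
{'time': 0.0, 'joint_positions': array([-1.31907138e+00,  8.79530396e-02,  1.37223199e+00,  2.82581781e-06,
        1.68357263e+00, -1.03095575e-01]), 'qvel': array([ 0.00033235,  0.00038996,  0.00145876, -0.00090935, -0.00016599,
        0.00056645]), 'joint_torque': array([-3.73296816e-04, -3.40172303e+01, -3.02428329e+01,  7.16075208e-02,
        3.27628513e-02, -1.54434574e-04]), 'tool_pos': array([ 0.19094715, -0.51521978,  0.20431653]), 'ee_rot': array([-3.13943943e+00, -2.25601311e-04,  3.54820590e-01]), 'wrist_force': array([0.88692598, 0.46213141, 0.49968902]), 'wrist_torque': array([ 0.00709553, -0.05623549, -0.01035086]), 'width': 0.0943461237423182}
scene {'K': array([[381.19098279,   0.        , 323.92141059],
       [  0.        , 381.19098279, 199.29428573],
       [  0.        ,   0.        ,   1.        ]]), 'xyz': array([1.14610104, 0.00744993, 0.85357667]), 'attitude': array([ 0.68262753, -0.0023025 ,  1.59625667])}
top {'K': array([[515.95097241,   0.        , 318.52259549],
       [  0.        , 515.95097241, 186.59076046],
       [  0.        ,   0.        ,   1.        ]]), 'xyz': array([ 0.30192789, -0.02698045,  1.28100547]), 'attitude': array([ 0.16193307,  0.01139805, -1.5973743 ])}
wrist {'K': array([[314.22516314,   0.        , 317.53395901],
       [  0.        , 314.22516314, 197.56754064],
       [  0.        ,   0.        ,   1.        ]]), 'T_tool_cam': array([[-6.81070290e-04,  9.68278718e-01,  2.49871686e-01,
         7.20416495e-02],
       [ 9.99999754e-01,  7.01101172e-04,  8.83965052e-06,
         6.03110780e-04],
       [-1.66626087e-04,  2.49871631e-01, -9.68278958e-01,
        -1.79975477e-01],
       [ 0.00000000e+00,  0.00000000e+00,  0.00000000e+00,
         1.00000000e+00]])}
0.0188
```

View pics/scene0.png

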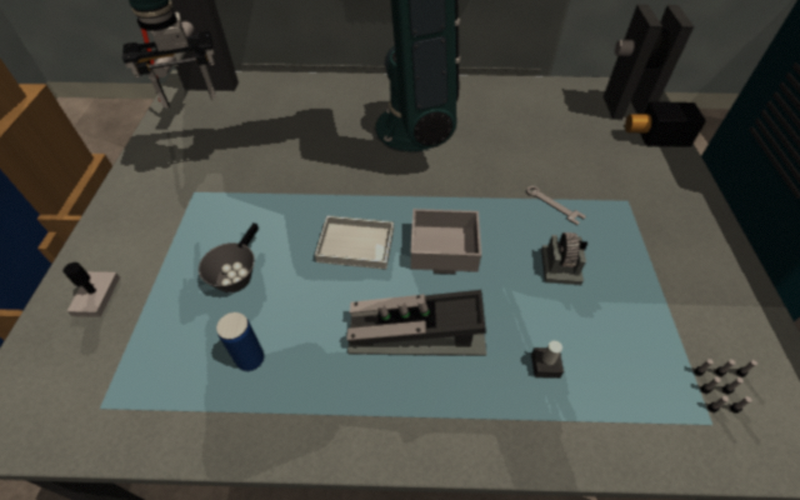

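View pics/top0.png

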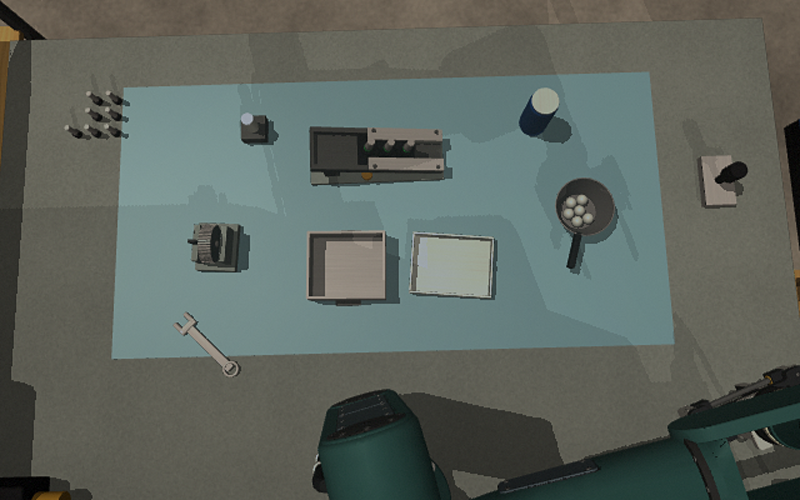

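Run:
```python
import cv2
b=cv2.imread("pics/raw_top0.png")
c=cv2.resize(b[92:155,240:365],None,fx=6,fy=6,interpolation=cv2.INTER_CUBIC)
cv2.imwrite("pics/c1.png",c)
```

```text
(no output)
```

View pics/c1.png

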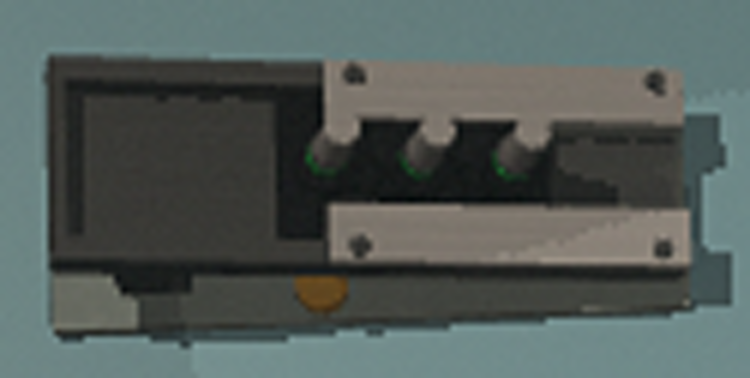

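Run:
```python
from h import *
np.set_printoptions(precision=4,suppress=True)
c=cam("top")
f=lambda u,v:(u/6+240,v/6+92)
g=lambda u,v:(u/1.25,v/1.25)
print("chute top wall corners z.1", onz(c,f(48,58),.09),onz(c,f(50,268),.09))
print("lip upper", onz(c,f(323,62),.09),onz(c,f(327,265),.09)); print("lip lower",onz(c,f(683,70),.05),onz(c,f(690,265),.05))
for p in [(342,128),(437,130),(533,130)]: print("stemtop",onz(c,f(*p),.12))
T=[(413,233),(496,238),(494,299),(410,293)]; print("tray",[onz(c,g(*p),.028)[:2] for p in T],np.mean([onz(c,g(*p),.028)[:2] for p in T],0))
T=[(307,231),(385,231),(386,299),(307,299)]; print("hop",[onz(c,g(*p),.06)[:2] for p in T],np.mean([onz(c,g(*p),.06)[:2] for p in T],0))
print("cup rim",onz(c,g(584,208),.056)); print("handle",onz(c,g(577,235),.056),onz(c,g(572,268),.056))
print("wheeltop",onz(c,g(212,228),.098),onz(c,g(212,260),.098)); print("can",onz(c,g(545,102),.13)); print("gauge", onz(c,g(247,118),.08)); print("wrench",onz(c,g(185,322),0.005),onz(c,g(231,369),.005))
```

```text
chute top wall corners z.1 [0.7087 0.1457 0.09  ] [0.6219 0.1452 0.09  ]
lip upper [0.7037 0.0353 0.09  ] [0.6199 0.0353 0.09  ]
lip lower [ 0.7092 -0.1114  0.05  ] [ 0.6262 -0.1111  0.05  ]
stemtop [0.6666 0.0268 0.12  ]
stemtop [ 0.6647 -0.0101  0.12  ]
stemtop [ 0.6636 -0.0474  0.12  ]
tray [array([ 0.5066, -0.0474]), array([ 0.492 , -0.2099]), array([ 0.3729, -0.1999]), array([ 0.3889, -0.038 ])] [ 0.4401 -0.1238]
hop [array([0.5111, 0.1567]), array([0.5068, 0.0068]), array([0.3766, 0.0079]), array([0.3807, 0.1572])] [0.4438 0.0821]
cup rim [ 0.5415 -0.3783  0.056 ]
handle [ 0.4892 -0.3611  0.056 ] [ 0.426  -0.3471  0.056 ]
wheeltop [0.5153 0.3286 0.098 ] [0.4551 0.3274 0.098 ]
can [ 0.7305 -0.2993  0.13  ]
gauge [0.7343 0.27   0.08  ]
wrench [0.3457 0.4061 0.005 ] [0.2526 0.3139 0.005 ]
```

```bash
cat >> h.py <<'E'
np.set_printoptions(precision=4,suppress=True)
def Rt(xdir,zdir):
    z=np.array(zdir,float);z/=np.linalg.norm(z);x=np.array(xdir,float);x-=z*(x@z);x/=np.linalg.norm(x)
    return np.c_[x,np.cross(z,x),z]
def go(pos,Rg=None,o=None):
    o=o or obs(); R0=rot(o["ee_rot"]); Rg=R0 if Rg is None else Rg
    s=R0.T@(np.array(pos)-o["tool_pos"])*1e3; t=R.from_matrix(R0.T@Rg).as_rotvec(degrees=True)
    print("t=%.2f shift"%o["time"],s.round(1).tolist(),"turn",t.round(1).tolist()); return s,t
E
python3 - <<'E'
from h import *
go([.655,-.01,.2],Rt([0,1,0],[0,0,-1]))
E
```

```text
t=0.10 shift [610.7, -312.6, 5.2] turn [-0.1, -0.1, -69.7]
```

Emit:
{"api": "move_arm", "payload": {"targets": [[[611, -313, 5], [0, 0, -69.7], 1], [[611, -313, 5], [0, 0, -69.7], 1], [[611, -313, 5], [0, 0, -69.7], 1], [[611, -313, 5], [0, 0, -69.7], 1], [[611, -313, 5], [0, 0, -69.7], 1], [[611, -313, 5], [0, 0, -69.7], 1], [[611, -313, 5], [0, 0, -69.7], 1], [[611, -313, 5], [0, 0, -69.7], 1], [[611, -313, 5], [0, 0, -69.7], 1], [[611, -313, 5], [0, 0, -69.7], 1], [[611, -313, 5], [0, 0, -69.7], 1], [[611, -313, 5], [0, 0, -69.7], 1], [[611, -313, 5], [0, 0, -69.7], 1], [[611, -313, 5], [0, 0, -69.7], 1], [[611, -313, 5], [0, 0, -69.7], 1], [[611, -313, 5], [0, 0, -69.7], 1]]}}

```text
time: 2.1
tool_pos: [0.6549, -0.0109, 0.2011]
ee_rot: [3.141, 0.0, 1.57]
wrist_force: [0.8, 0.0, -0.1]
width: 0.0938
```

Run:
```python
from h import *
o=obs(); print(o["time"],o["tool_pos"],o["ee_rot"],o["wrist_force"],np.abs(o["qvel"]).max())
import json; json.dump({k:np.array(v).tolist() for k,v in o.items()},open("o1.json","w"))
snap("wrist","w1",None,1.25)
c=cam("wrist",o); print(proj(c,[.665,-.01,.1]))
```

```text
2.1 [ 0.6549 -0.0109  0.2011] [3.1408 0.0002 1.57  ] [ 0.7739  0.0189 -0.0594] 0.006186752891120209
[328.4703 195.6527]
```

View pics/w1.png

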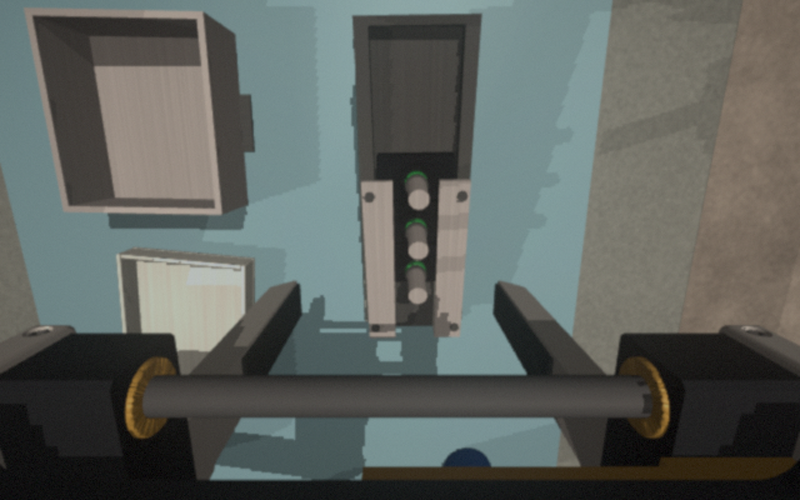

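Run:
```python
from h import *
import json
o=json.load(open("o1.json")); w=cam("wrist",o); t=cam("top")
f=lambda u,v:(u/6+240,v/6+92); g=lambda u,v:(u/1.25,v/1.25)
for n,a,b in [("lipU+",(470,180),(323,62)),("lipU-",(361,180),(327,265)),("lipL+",(460,335),(683,70)),("lipL-",(370,336),(690,265)),
 ("top+",(480,14),(48,58)),("top-",(353,17),(50,268)),("c",(418,199),(342,128)),("b",(418,248),(437,130)),("a",(417,293),(533,130))]:
    print(n,*tri(w,g(*a),t,f(*b)))
```

```text
lipU+ [0.7114 0.0355 0.0698] 0.0024948897094690305
lipU- [0.6263 0.0355 0.0677] 0.002137441510160712
lipL+ [ 0.7133 -0.1124  0.0417] 0.0025754013236393646
lipL- [ 0.6287 -0.1122  0.0437] 0.0019803309486294387
top+ [0.7113 0.1469 0.0833] 0.0007254675514604324
top- [0.6249 0.1468 0.079 ] 0.00014839119700637754
c [0.6688 0.0264 0.1149] 0.0017940165946491254
b [ 0.6696 -0.0104  0.1063] 0.0015614057507163013
a [ 0.67   -0.0479  0.1   ] 0.00043723188728339005
```

```bash
cat >> h.py <<'E'
S,C=np.sin(np.radians(12)),np.cos(np.radians(12))
NV=np.array([0,-S,C]); UP=np.array([0,C,S]); RC=Rt(UP,-NV)
def base(y): return np.array([.669,y,.0477+.2126*y])
BA,BB,BC=base(-.0354),base(.0021),base(.0389)
E
python3 - <<'E'
from h import *
s,t=go(BC+.095*NV,RC); print(BC+.095*NV,[(BC+k*NV).round(4) for k in (.028,)])
E
```

```text
t=2.15 shift [29.8, 13.9, 52.1] turn [0.0, 12.0, -0.0]
[0.669  0.0191 0.1489] [array([0.669 , 0.0331, 0.0834])]
```

Emit:
{"api": "move_arm", "payload": {"targets": [[[15, 7, 26], [0, 6, 0], 1], [[30, 14, 52], [0, 12, 0], 1], [[30, 14, 52], [0, 12, 0], 1], [[30, 14, 52], [0, 12, 0], 1], [[30, 14, 52], [0, 12, 0], 1]]}}

```text
time: 2.78
tool_pos: [0.67, 0.0202, 0.1508]
ee_rot: [3.138, -0.208, 1.573]
wrist_force: [0.3, 0.5, -0.0]
width: 0.0945
```

Run:
```python
from h import *
o=obs();go(BC+.028*NV,RC)
snap("wrist","w2",(200,100,440,340),2.5)
```

```text
t=2.77 shift [-1.4, -1.2, 68.6] turn [0.2, 0.1, 0.1]
```

View pics/w2.png

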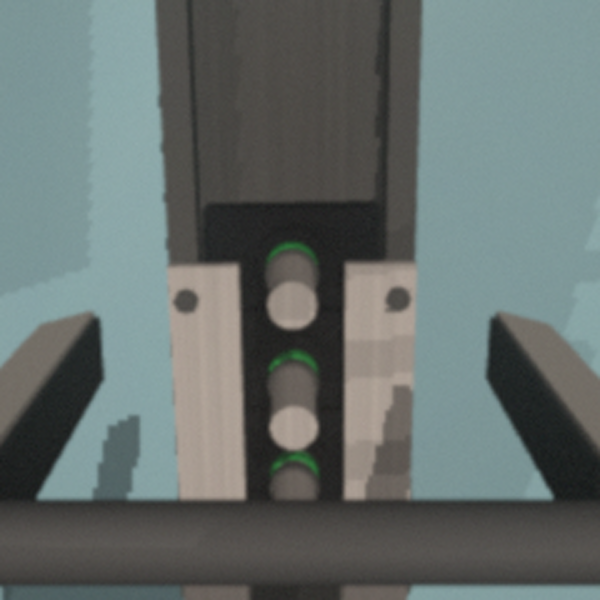

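Run:
```python
from h import *
o=obs(); w=cam("wrist",o)
for n,b,uv in [("c",BC,(292,305)),("b",BB,(293,428))]:
    q=(uv[0]/2.5+200,uv[1]/2.5+100); print(n,proj(w,b+.06*NV),q, onz(w,q,(b+.06*NV)[2])-(b+.06*NV))
```

```text
c [316.123  220.7884] (316.8, 222.0) [ 0.0005 -0.0009  0.    ]
b [316.1198 268.0812] (317.2, 271.2) [ 0.0008 -0.0024  0.    ]
```

Emit:
{"api": "move_arm", "payload": {"targets": [[[-1, -1, 35], [0, 0, 0], 1], [[-1, -1, 68], [0, 0, 0], 1], [[-1, -1, 68], [0, 0, 0], 1], [[-1, -1, 68], [0, 0, 0], -1], [[-1, -1, 68], [0, 0, 0], -1], [[-1, -1, 68], [0, 0, 0], -1], [[-1, -1, 68], [0, 0, 0], -1], [[-1, -1, 68], [0, 0, 0], -1], [[-1, -1, 68], [0, 0, 0], -1], [[5, -1, 68], [0, 0, 0], -1], [[12, -1, 68], [0, 0, 0], -1], [[20, -1, 68], [0, 0, 0], -1], [[28, -1, 68], [0, 0, 0], -1], [[28, -1, 68], [0, 0, 0], -1], [[28, -1, 55], [0, 0, 0], -1], [[28, -1, 30], [0, 0, 0], -1], [[28, -1, 0], [0, 0, 0], -1], [[28, -1, -20], [0, 0, 0], -1], [[28, -1, -20], [0, 0, 0], -1]]}}

```text
time: 5.2
tool_pos: [0.6695, 0.0425, 0.1767]
ee_rot: [3.136, -0.209, 1.572]
wrist_force: [-0.7, -0.2, 0.5]
width: 0.0004
```

```bash
cat >> h.py <<'E'
def tray(f):
    im=viewer.snapshot("top"); b=cv2.cvtColor(np.asarray(im),cv2.COLOR_RGB2BGR); cv2.imwrite("pics/raw_"+f+".png",b)
    hsv=cv2.cvtColor(b,cv2.COLOR_BGR2HSV); m=cv2.inRange(hsv,(0,0,150),(60,60,255)); m[:,:325]=0; m[:180]=0; m[250:]=0;m[:,410:]=0
    m=cv2.morphologyEx(m,cv2.MORPH_CLOSE,np.ones((9,9)))
    cs,_=cv2.findContours(m,0,2); k=max(cs,key=cv2.contourArea); r=cv2.minAreaRect(k); c=cam("top")
    P=np.array([onz(c,p,.028)[:2] for p in cv2.boxPoints(r)]); e=[P[(i+1)%4]-P[i] for i in range(4)]
    L=max(e,key=np.linalg.norm); yaw=np.degrees(np.arctan2(L[1],L[0]))-90; yaw=(yaw+90)%180-90
    print("tray",P.mean(0),"yaw",yaw.round(1),"sides",[round(float(np.linalg.norm(x)),3) for x in e]); return P.mean(0),yaw
E
python3 - <<'E'
from h import *
o=obs(); print(o["tool_pos"],o["ee_rot"]); print((BC+.115*NV+.028*UP)); tray("top1")
E
```

```text
[0.6695 0.0425 0.1767] [ 3.1364 -0.2087  1.5715]
[0.669  0.0424 0.1743]
tray [ 0.4442 -0.1151] yaw 84.1 sides [0.119, 0.114, 0.119, 0.112]
```

Run:
```python
from h import *
im=viewer.snapshot("wrist"); a=cv2.cvtColor(np.asarray(im),cv2.COLOR_RGB2BGR)
b=cv2.imread("pics/raw_top1.png")
cv2.imwrite("pics/m1.png",np.vstack([cv2.resize(a,(480,300)),cv2.resize(b,(480,300))]))
```

```text
(no output)
```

View pics/m1.png

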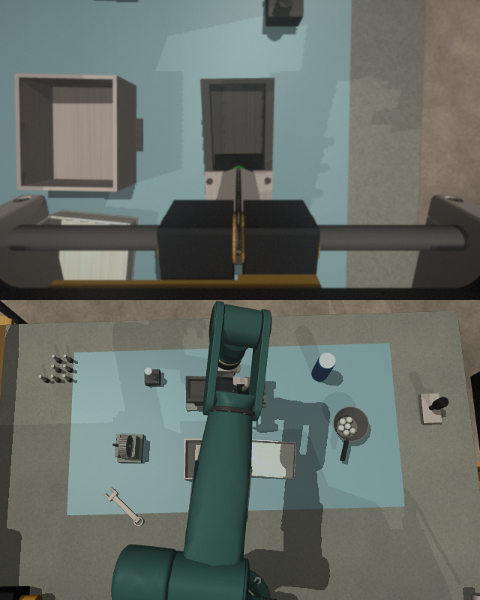

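Emit:
{"api": "move_arm", "payload": {"targets": [[[-14, 0, 10], [0, 0, 0], -0.1], [[-28, 0, 20], [0, 0, 0], -0.1], [[-28, 0, 20], [0, 0, 0], -0.1], [[-28, 0, 20], [0, 0, 0], -0.1], [[-28, 0, 20], [0, 0, 0], -0.1], [[-28, 0, 20], [0, 0, 0], -0.1]]}}

```text
time: 6.05
tool_pos: [0.6685, 0.0203, 0.1492]
ee_rot: [3.14, -0.209, 1.572]
wrist_force: [0.7, 0.4, 0.0]
width: 0.0421
```

Run:
```python
from h import *
o=obs();go(BC+.028*NV,RC,o); w=cam("wrist",o); print(proj(w,BC+.06*NV), o["width"])
snap("wrist","w3",(240,130,400,330),3)
```

```text
t=6.05 shift [-1.2, 0.4, 67.0] turn [0.1, 0.0, 0.1]
[318.1563 220.987 ] 0.04214958234770942
```

View pics/w3.png

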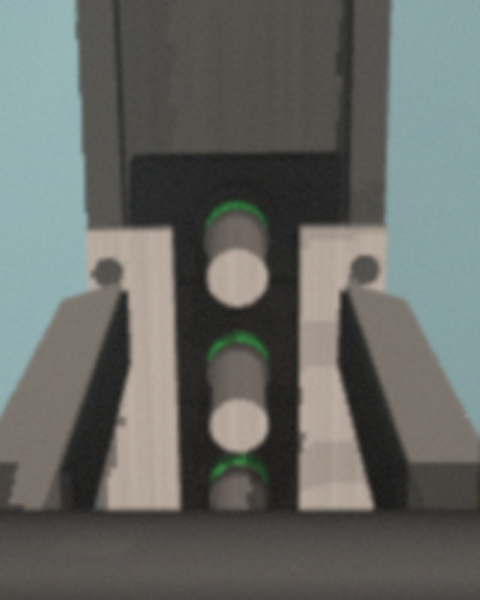

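Emit:
{"api": "move_arm", "payload": {"targets": [[[-1, 0, 35], [0, 0, 0], -0.1], [[-1, 0, 67], [0, 0, 0], -0.1], [[-1, 0, 67], [0, 0, 0], -0.5], [[-1, 0, 67], [0, 0, 0], -1], [[-1, 0, 67], [0, 0, 0], -1], [[-1, 0, 67], [0, 0, 0], -1], [[-1, 0, 67], [0, 0, 0], -1], [[-1, 0, 67], [0, 0, 0], -1], [[-1, 0, 67], [0, 0, 0], -1]]}}

```text
time: 7.22
tool_pos: [0.6692, 0.0327, 0.0844]
ee_rot: [3.138, -0.209, 1.572]
wrist_force: [0.7, -1.5, 5.9]
width: 0.0136
```

Emit:
{"api": "move_arm", "payload": {"targets": [[[7, 0, 0], [0, 0, 0], -1], [[14, 0, 0], [0, 0, 0], -1], [[21, 0, 0], [0, 0, 0], -1], [[28, 0, 0], [0, 0, 0], -1], [[28, 0, 0], [0, 0, 0], -1], [[28, 0, -10], [0, 0, 0], -1], [[28, 0, -30], [0, 0, 0], -1], [[28, 0, -55], [0, 0, 0], -1], [[28, 0, -80], [0, 0, 0], -1], [[28, 0, -90], [0, 0, 0], -1], [[28, 0, -90], [0, 0, 0], -1]]}}

```text
time: 8.6
tool_pos: [0.6686, 0.0414, 0.1776]
ee_rot: [3.14, -0.209, 1.571]
wrist_force: [-0.6, -0.3, -0.4]
width: 0.0128
```

```bash
cat >> h.py <<'E'
TC=np.array([.440,-.124]); TY=np.array([.094,.9956]); RTr=Rt([TY[0],TY[1],0],[0,0,-1])
def slot(s,z): return np.r_[TC+TY*s,z]
E
python3 - <<'E'
from h import *
go(slot(-.045,.17),RTr)
E
```

```text
t=8.60 shift [-207.1, -232.9, -36.6] turn [-0.5, -12.0, 5.4]
```

Emit:
{"api": "move_arm", "payload": {"targets": [[[-35, -39, -12], [0, -2, 1], -1], [[-75, -85, -18], [0, -5, 2], -1], [[-115, -130, -24], [0, -8, 3.5], -1], [[-155, -175, -30], [0, -10, 4.5], -1], [[-190, -214, -35], [-0.5, -12, 5.4], -1], [[-207, -233, -37], [-0.5, -12, 5.4], -1], [[-207, -233, -37], [-0.5, -12, 5.4], -1], [[-207, -233, -37], [-0.5, -12, 5.4], -1]]}}

```text
time: 9.6
tool_pos: [0.4355, -0.168, 0.1691]
ee_rot: [-3.14, -0.001, 1.477]
wrist_force: [-1.1, 1.1, -1.7]
width: 0.0132
```

Run:
```python
from h import *
o=obs(); print(o["tool_pos"],o["width"]); w=cam("wrist",o)
TX=np.array([TY[1],-TY[0]])
for a,b in [(-.06,-.08),(-.06,.08),(.06,.08),(.06,-.08)]: print(proj(w,np.r_[TC+TX*a+TY*b,.028]))
snap("wrist","w4",None,1)
```

```text
[ 0.4355 -0.168   0.1691] 0.013194723407679214
[262.3429 219.779 ]
[254.9424  59.3725]
[381.5108  59.2843]
[374.0012 219.8522]
```

View pics/w4.png

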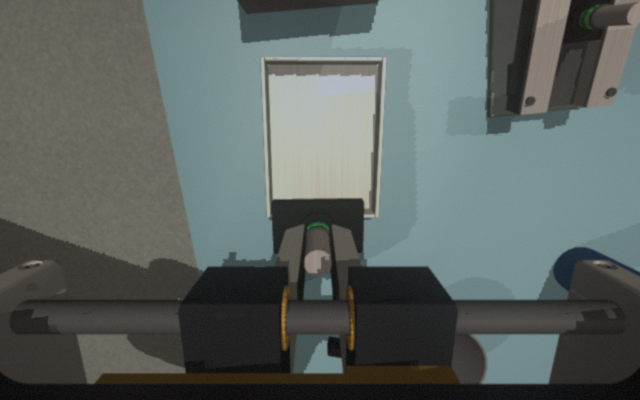

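Emit:
{"api": "move_arm", "payload": {"targets": [[[0, 4, 50], [0, 0, 0], -1], [[0, 4, 90], [0, 0, 0], -1], [[0, 4, 115], [0, 0, 0], -1], [[0, 4, 125], [0, 0, 0], -1], [[0, 4, 131], [0, 0, 0], -1], [[0, 4, 133], [0, 0, 0], -1], [[0, 4, 133], [0, 0, 0], -1]]}}

```text
time: 10.52
tool_pos: [0.4399, -0.1693, 0.0377]
ee_rot: [3.141, 0.001, 1.477]
wrist_force: [0.4, -0.1, -1.4]
width: 0.0134
```

Emit:
{"api": "move_arm", "payload": {"targets": [[[0, 0, 3], [0, 0, 0], -1], [[0, 0, 5], [0, 0, 0], -1], [[0, 0, 5], [0, 0, 0], -1], [[0, 0, 5], [0, 0, 0], -0.3], [[0, 0, 5], [0, 0, 0], -0.1], [[0, 0, 5], [0, 0, 0], -0.1], [[0, 0, 5], [0, 0, 0], -0.1], [[0, 0, 5], [0, 0, 0], -0.1], [[0, 0, -15], [0, 0, 0], -0.1], [[0, 0, -50], [0, 0, 0], -0.1], [[0, 0, -100], [0, 0, 0], -0.1], [[0, 0, -130], [0, 0, 0], -0.1], [[0, 0, -130], [0, 0, 0], -0.1], [[0, 0, -130], [0, 0, 0], -0.1]]}}

```text
time: 12.28
tool_pos: [0.4387, -0.1687, 0.1653]
ee_rot: [-3.138, -0.001, 1.477]
wrist_force: [-0.0, -0.2, -0.2]
width: 0.0422
```

Run:
```python
from h import *
go(BB+.095*NV,RC)
snap("wrist","w5",(160,20,480,320),1.5)
```

```text
t=12.28 shift [172.0, 215.2, 23.6] turn [0.4, 12.0, -5.4]
```

View pics/w5.png

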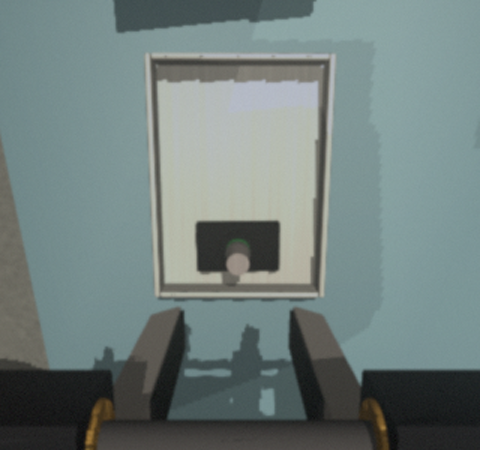

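Emit:
{"api": "move_arm", "payload": {"targets": [[[35, 43, 0], [0, 2, -1], -0.1], [[75, 94, 0], [0, 5, -2], -0.1], [[115, 144, 5], [0, 8, -3.5], -0.1], [[150, 188, 15], [0, 10, -4.5], -0.1], [[171, 215, 23], [0.4, 12, -5.4], -0.1], [[171, 215, 23], [0.4, 12, -5.4], -0.1], [[171, 215, 23], [0.4, 12, -5.4], -0.1]]}}

```text
time: 13.2
tool_pos: [0.6682, -0.0193, 0.1421]
ee_rot: [-3.14, -0.209, 1.57]
wrist_force: [-0.8, -0.6, 0.3]
width: 0.0424
```

Run:
```python
from h import *
o=obs(); go(BB+.028*NV-.0012*UP,RC,o); w=cam("wrist",o); print(proj(w,BB+.06*NV),proj(w,BA+.06*NV))
im=viewer.snapshot("wrist"); b=cv2.cvtColor(np.asarray(im),cv2.COLOR_RGB2BGR); cv2.imwrite("pics/raw_w6.png",b)
m=cv2.inRange(b,(110,120,130),(255,255,255))[180:265,295:340]
# bright stem tops near image centre column
n,l,s,ce=cv2.connectedComponentsWithStats(m); print([(s[i].tolist(),(ce[i]+[295,180]).round(1)) for i in range(1,n) if s[i,4]>40])
```

```text
t=13.20 shift [0.3, 0.9, 68.4] turn [-0.1, 0.0, -0.0]
[318.7086 216.9534] [318.7218 265.4491]
[([0, 0, 5, 85, 335], array([296.5, 226.5])), ([16, 29, 19, 19, 293], array([320. , 218.3])), ([18, 80, 17, 5, 67], array([320.6, 262.3]))]
```

Emit:
{"api": "move_arm", "payload": {"targets": [[[0, 1, 35], [0, 0, 0], -0.1], [[0, 1, 68], [0, 0, 0], -0.1], [[0, 1, 68], [0, 0, 0], -0.5], [[0, 1, 68], [0, 0, 0], -1], [[0, 1, 68], [0, 0, 0], -1], [[0, 1, 68], [0, 0, 0], -1], [[0, 1, 68], [0, 0, 0], -1], [[0, 1, 68], [0, 0, 0], -1], [[8, 1, 68], [0, 0, 0], -1], [[18, 1, 68], [0, 0, 0], -1], [[30, 1, 68], [0, 0, 0], -1], [[42, 1, 68], [0, 0, 0], -1], [[54, 1, 68], [0, 0, 0], -1], [[66, 1, 68], [0, 0, 0], -1], [[66, 1, 68], [0, 0, 0], -1], [[66, 1, 55], [0, 0, 0], -1], [[66, 1, 30], [0, 0, 0], -1], [[66, 1, 0], [0, 0, 0], -1], [[66, 1, -20], [0, 0, 0], -1], [[66, 1, -20], [0, 0, 0], -1]]}}

```text
time: 15.75
tool_pos: [0.6717, 0.0411, 0.1795]
ee_rot: [3.135, -0.209, 1.572]
wrist_force: [-0.3, 0.0, -0.9]
width: 0.0137
```

```bash
sed -i 's/^TC=.*\(; TY\)/TC=np.array([.4443,-.1244])\1/' h.py; grep -n "^TC" h.py
python3 - <<'E'
from h import *
go(slot(0.0,.165),RTr)
E
```

```text
54:TC=np.array([.4443,-.1244]); TY=np.array([.094,.9956]); RTr=Rt([TY[0],TY[1],0],[0,0,-1])
t=15.75 shift [-164.6, -227.4, -21.7] turn [-0.2, -12.0, 5.4]
```

Emit:
{"api": "move_arm", "payload": {"targets": [[[-30, -40, -12], [0, -2, 1], -1], [[-65, -88, -18], [0, -5, 2], -1], [[-100, -135, -22], [0, -8, 3.5], -1], [[-135, -182, -22], [0, -10, 4.5], -1], [[-155, -215, -22], [-0.2, -12, 5.4], -1], [[-162, -227, -22], [-0.2, -12, 5.4], -1], [[-162, -227, -22], [-0.2, -12, 5.4], -1], [[-162, -227, -22], [-0.2, -12, 5.4], -1]]}}

```text
time: 16.75
tool_pos: [0.4444, -0.1213, 0.1641]
ee_rot: [-3.137, -0.0, 1.478]
wrist_force: [-0.4, -0.1, -1.1]
width: 0.0136
```

```bash
cat >> h.py <<'E'
def traychk(o,f):
    w=cam("wrist",o); TX=np.array([TY[1],-TY[0]])
    im=viewer.snapshot("wrist"); b=cv2.cvtColor(np.asarray(im),cv2.COLOR_RGB2BGR); cv2.imwrite("pics/raw_"+f+".png",b)
    hsv=cv2.cvtColor(b,cv2.COLOR_BGR2HSV); m=cv2.inRange(hsv,(0,0,120),(70,70,255))
    p=[proj(w,np.r_[TC+TX*a+TY*q,.028]) for a,q in [(-.06,-.08),(-.06,.08),(.06,.08),(.06,-.08)]]
    print("pred",np.array(p).round(0).tolist())
    n,l,s,ce=cv2.connectedComponentsWithStats(m); u,v=proj(w,np.r_[TC+TY*.07,.004]); i=l[int(v),int(u)]
    print("seen",s[i].tolist()); k=np.argwhere(l==i)
    for r in (s[i,1]+8,s[i,1]+40): c=k[k[:,0]==r][:,1]; print("row",r,c.min(),c.max(),onz(w,(c.min(),r),.028)[:2],onz(w,(c.max(),r),.028)[:2])
E
python3 - <<'E'
from h import *
o=obs(); print(o["tool_pos"],o["width"]); traychk(o,"w7"); go(slot(.003,.033),RTr,o)
E
```

```text
[ 0.4444 -0.1213  0.1641] 0.013626772850388581
pred [[264.0, 262.0], [257.0, 111.0], [380.0, 111.0], [373.0, 262.0]]
seen [257, 108, 121, 152, 9015]
row 116 258 377 [ 0.3927 -0.044 ] [ 0.5081 -0.0548]
row 148 259 375 [ 0.3894 -0.0748] [ 0.5047 -0.0856]
t=16.75 shift [-0.1, 0.7, 131.1] turn [-0.2, -0.0, 0.1]
```

Emit:
{"api": "move_arm", "payload": {"targets": [[[0, 0, 50], [0, 0, 0], -1], [[0, 0, 90], [0, 0, 0], -1], [[0, 0, 115], [0, 0, 0], -1], [[0, 0, 125], [0, 0, 0], -1], [[0, 0, 130], [0, 0, 0], -1], [[0, 0, 132], [0, 0, 0], -1], [[0, 0, 132], [0, 0, 0], -1], [[0, 0, 132], [0, 0, 0], -0.3], [[0, 0, 132], [0, 0, 0], -0.1], [[0, 0, 132], [0, 0, 0], -0.1], [[0, 0, 132], [0, 0, 0], -0.1], [[0, 0, 132], [0, 0, 0], -0.1], [[0, 0, 110], [0, 0, 0], -0.1], [[0, 0, 70], [0, 0, 0], -0.1], [[0, 0, 20], [0, 0, 0], -0.1], [[0, 0, 0], [0, 0, 0], -0.1], [[0, 0, 0], [0, 0, 0], -0.1]]}}

```text
time: 18.92
tool_pos: [0.4446, -0.1221, 0.1662]
ee_rot: [-3.141, 0.002, 1.477]
wrist_force: [-0.7, -0.5, -1.3]
width: 0.0422
```

Run:
```python
from h import *
go(BA+.095*NV-.0012*UP,RC)
```

```text
t=18.93 shift [86.5, 217.3, 33.2] turn [0.5, 12.1, -5.3]
```

Emit:
{"api": "move_arm", "payload": {"targets": [[[17, 43, 0], [0, 2, -1], -0.1], [[37, 94, 0], [0, 5, -2], -0.1], [[57, 144, 10], [0, 8, -3.5], -0.1], [[75, 188, 20], [0, 10, -4.5], -0.1], [[86, 217, 33], [0.5, 12, -5.3], -0.1], [[86, 217, 33], [0.5, 12, -5.3], -0.1], [[86, 217, 33], [0.5, 12, -5.3], -0.1]]}}

```text
time: 19.8
tool_pos: [0.6662, -0.0563, 0.129]
ee_rot: [-3.135, -0.21, 1.568]
wrist_force: [-0.3, -0.7, 0.2]
width: 0.0421
```

Run:
```python
from h import *
o=obs(); go(BA+.028*NV-.0012*UP,RC,o); w=cam("wrist",o); print(proj(w,BA+.06*NV))
im=viewer.snapshot("wrist"); b=cv2.cvtColor(np.asarray(im),cv2.COLOR_RGB2BGR); cv2.imwrite("pics/raw_w8.png",b)
m=cv2.inRange(b,(110,120,130),(255,255,255))[180:265,300:338]
n,l,s,ce=cv2.connectedComponentsWithStats(m); print([(s[i].tolist(),(ce[i]+[300,180]).round(1)) for i in range(1,n) if s[i,4]>40])
```

```text
t=19.80 shift [0.8, 3.2, 63.2] turn [-0.3, -0.0, -0.1]
[321.8374 218.4764]
[([0, 0, 3, 85, 168], array([300.6, 231.1])), ([14, 30, 20, 20, 295], array([323.8, 219.5]))]
```

Emit:
{"api": "move_arm", "payload": {"targets": [[[0, 4, 33], [0, 0, 0], -0.1], [[0, 4, 63], [0, 0, 0], -0.1], [[0, 4, 63], [0, 0, 0], -0.5], [[0, 4, 63], [0, 0, 0], -1], [[0, 4, 63], [0, 0, 0], -1], [[0, 4, 63], [0, 0, 0], -1], [[0, 4, 63], [0, 0, 0], -1], [[0, 4, 63], [0, 0, 0], -1], [[8, 4, 63], [0, 0, 0], -1], [[18, 4, 63], [0, 0, 0], -1], [[30, 4, 63], [0, 0, 0], -1], [[42, 4, 63], [0, 0, 0], -1], [[54, 4, 63], [0, 0, 0], -1], [[66, 4, 63], [0, 0, 0], -1], [[78, 4, 63], [0, 0, 0], -1], [[90, 4, 63], [0, 0, 0], -1], [[102, 4, 63], [0, 0, 0], -1], [[106, 4, 63], [0, 0, 0], -1], [[106, 4, 63], [0, 0, 0], -1]]}}

```text
time: 22.22
tool_pos: [0.6709, 0.0576, 0.0927]
ee_rot: [-3.138, -0.204, 1.568]
wrist_force: [-5.4, -6.3, 6.3]
width: 0.0132
```

Emit:
{"api": "move_arm", "payload": {"targets": [[[0, 0, -10], [0, 0, 0], -1], [[0, 0, -30], [0, 0, 0], -1], [[0, 0, -60], [0, 0, 0], -1], [[0, 0, -90], [0, 0, 0], -1], [[0, 0, -90], [0, 0, 0], -1]]}}

```text
time: 22.85
tool_pos: [0.6737, 0.0413, 0.1833]
ee_rot: [3.137, -0.209, 1.571]
wrist_force: [0.7, -0.0, -1.5]
width: 0.0137
```

Run:
```python
from h import *
go(slot(.048,.17),RTr)
```

```text
t=22.85 shift [-118.2, -224.8, -12.6] turn [-0.3, -12.0, 5.3]
```

Emit:
{"api": "move_arm", "payload": {"targets": [[[-22, -40, -8], [0, -2, 1], -1], [[-47, -88, -12], [0, -5, 2], -1], [[-72, -135, -14], [0, -8, 3.5], -1], [[-97, -182, -14], [0, -10, 4.5], -1], [[-112, -213, -13], [-0.3, -12, 5.3], -1], [[-118, -225, -13], [-0.3, -12, 5.3], -1], [[-118, -225, -13], [-0.3, -12, 5.3], -1], [[-118, -225, -13], [-0.3, -12, 5.3], -1]]}}

```text
time: 23.85
tool_pos: [0.4475, -0.076, 0.1676]
ee_rot: [-3.134, -0.0, 1.478]
wrist_force: [0.0, -0.3, -1.3]
width: 0.0135
```

Run:
```python
from h import *
o=obs(); print(o["tool_pos"],o["width"]); traychk(o,"w9"); go(slot(.048,.033),RTr,o)
cv2.imwrite("pics/w9.png",cv2.imread("pics/raw_w9.png"))
```

```text
[ 0.4475 -0.076   0.1676] 0.013463917277639901
pred [[267.0, 297.0], [261.0, 157.0], [379.0, 157.0], [372.0, 298.0]]
seen [262, 152, 118, 110, 4689]
row 160 262 376 [ 0.3926 -0.0421] [ 0.5082 -0.0528]
row 192 263 377 [ 0.389  -0.0755] [ 0.5077 -0.0863]
t=23.85 shift [-0.5, 2.4, 134.6] turn [-0.4, -0.0, 0.1]
```

View pics/w9.png

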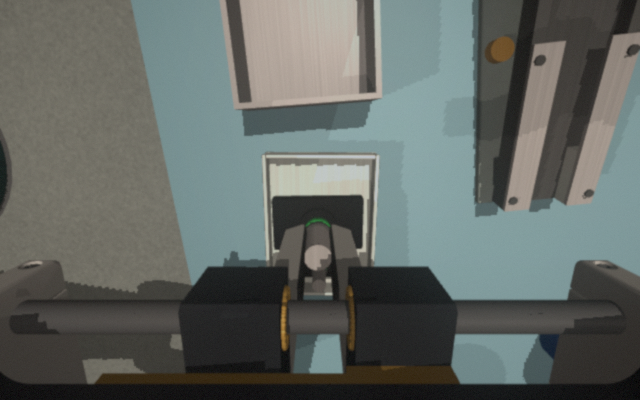

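Emit:
{"api": "move_arm", "payload": {"targets": [[[0, 2, 50], [0, 0, 0], -1], [[0, 2, 90], [0, 0, 0], -1], [[0, 2, 115], [0, 0, 0], -1], [[0, 2, 127], [0, 0, 0], -1], [[0, 2, 132], [0, 0, 0], -1], [[0, 2, 135], [0, 0, 0], -1], [[0, 2, 135], [0, 0, 0], -1], [[0, 2, 135], [0, 0, 0], -0.3], [[0, 2, 135], [0, 0, 0], -0.1], [[0, 2, 135], [0, 0, 0], -0.1], [[0, 2, 135], [0, 0, 0], -0.1], [[0, 2, 135], [0, 0, 0], -0.1], [[0, 2, 110], [0, 0, 0], -0.1], [[0, 2, 70], [0, 0, 0], -0.1], [[0, 2, 20], [0, 0, 0], -0.1], [[0, 2, -10], [0, 0, 0], 0], [[0, 2, -30], [0, 0, 0], 0], [[0, 2, -30], [0, 0, 0], 0]]}}

```text
time: 26.15
tool_pos: [0.4497, -0.0767, 0.1994]
ee_rot: [-3.138, 0.001, 1.478]
wrist_force: [-0.5, -0.7, -1.4]
width: 0.0469
```

```bash
cat > kin.py <<'E'
from h import *
import json
def fk(q,p):
    d1,a0,a,e,b,L,f=p
    T=np.eye(4)
    def tr(x,z): M=np.eye(4); M[0,3]=x; M[2,3]=z; return M
    def ro(ax,t): M=np.eye(4); M[:3,:3]=R.from_rotvec(np.array(ax)*t).as_matrix(); return M
    Y=[0,1,0];Z=[0,0,1]
    return ro(Z,q[0])@tr(a0,d1)@ro(Y,q[1])@tr(0,a)@ro(Y,q[2])@tr(e,b)@ro(Z,f*q[3])@ro(Y,q[4])@tr(0,L)@ro(Z,q[5])
E
python3 - <<'E'
from kin import *
o=obs(); json.dump({k:np.array(v).tolist() for k,v in o.items()},open("o2.json","w"))
go([.47,-.36,.2],Rt([.965,-.26,0],[0,0,-1]),o)
for n in ["o1.json","o2.json"]:
    s=json.load(open(n)); print(np.array(s["joint_positions"]),s["tool_pos"],np.array(s["ee_rot"]))
    T=fk(np.array(s["joint_positions"]),[.3,0,.3,0,.3,.3,1]); print(T[:3,:3].round(3).tolist(),rot(s["ee_rot"]).round(3).tolist())
E
```

```text
t=26.15 shift [-280.2, 46.6, -0.4] turn [-0.1, 0.3, 99.7]
[-0.1031  0.3244  1.0994 -0.0001  1.7169 -0.1023] [0.6549398967067599, -0.01089800791151253, 0.2010985907638431] [3.1408 0.0002 1.57  ]
[[-1.0, 0.001, 0.001], [0.001, 1.0, -0.0], [-0.001, -0.0, -1.0]] [[0.001, 1.0, 0.001], [1.0, -0.001, -0.0], [-0.0, 0.001, -1.0]]
[-0.2915 -0.1194  1.5864 -0.0022  1.6782 -0.1986] [0.4497073698947355, -0.07665927345410846, 0.19937891363344623] [-3.1376  0.0014  1.4776]
[[-0.996, 0.093, -0.004], [0.093, 0.996, -0.001], [0.004, -0.001, -1.0]] [[0.093, 0.996, -0.004], [0.996, -0.093, -0.001], [-0.001, -0.004, -1.0]]
```

Emit:
{"api": "move_arm", "payload": {"targets": [[[-28, 5, 0], [0, 0, 10], 0], [[-60, 10, 0], [0, 0, 20], 0], [[-95, 16, 0], [0, 0, 30], 0], [[-130, 22, 0], [0, 0, 40], 0], [[-165, 27, 0], [0, 0, 50], 0], [[-195, 32, 0], [0, 0, 60], 0], [[-225, 37, 0], [0, 0, 70], 0], [[-250, 42, 0], [0, 0, 80], 0], [[-270, 45, 0], [0, 0, 90], 0], [[-280, 47, 0], [0, 0, 99.7], 0], [[-280, 47, 0], [0, 0, 99.7], 0], [[-280, 47, 0], [0, 0, 99.7], 0]]}}

```text
time: 27.65
tool_pos: [0.4691, -0.3589, 0.1963]
ee_rot: [3.141, 0.009, -0.26]
wrist_force: [0.1, 0.3, 0.8]
width: 0.0472
```

Run:
```python
from kin import *
o=obs(); json.dump({k:np.array(v).tolist() for k,v in o.items()},open("o3.json","w"))
print(o["tool_pos"],o["ee_rot"],o["joint_positions"])
snap("wrist","w10",None,1)
w=cam("wrist",o); print("rim pred",proj(w,[.5415,-.3783,.056]),"handle end",proj(w,[.426,-.347,.056]))
```

```text
[ 0.4691 -0.3589  0.1963] [ 3.1407  0.0094 -0.2599] [-0.7459  0.1864  1.2777 -0.0052  1.6854  1.0842]
rim pred [316.8183 112.5021] handle end [316.4356 227.267 ]
```

View pics/w10.png

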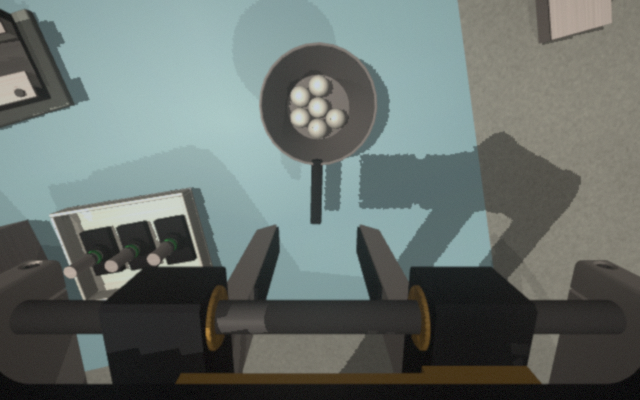

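Run:
```python
from kin import *
o=json.load(open("o3.json")); w=cam("wrist",o)
c=onz(w,(319,103),.056); e=onz(w,(317,222),.056); m=onz(w,(317.5,170),.056); print(c,e,m,np.linalg.norm(e-c),np.linalg.norm(onz(w,(261,103),.056)-onz(w,(377,103),.056)))
d=(e-c)/np.linalg.norm(e-c); cx=-d; print("cupx",cx)
g=c+d*.076; g[2]=.028
go(np.r_[g[:2],.1],Rt(cx,[0,0,-1]),o); go(g,Rt(cx,[0,0,-1]),o)
```

```text
[ 0.5496 -0.3827  0.056 ] [ 0.4317 -0.3491  0.056 ] [ 0.4862 -0.3642  0.056 ] 0.12260304560321493 0.11302535108308139
cupx [ 0.9619 -0.2734 -0.    ]
t=27.65 shift [8.8, 0.9, 96.2] turn [0.1, 0.5, 1.0]
t=27.65 shift [9.5, 0.9, 168.2] turn [0.1, 0.5, 1.0]
```

Emit:
{"api": "move_arm", "payload": {"targets": [[[9, 1, 50], [0, 0.5, 1], 0], [[9, 1, 100], [0, 0.5, 1], 0], [[9, 1, 140], [0, 0.5, 1], 0], [[9, 1, 160], [0, 0.5, 1], 0], [[9, 1, 168], [0, 0.5, 1], 0], [[9, 1, 168], [0, 0.5, 1], 0], [[9, 1, 168], [0, 0.5, 1], -0.5], [[9, 1, 168], [0, 0.5, 1], -1], [[9, 1, 168], [0, 0.5, 1], -1], [[9, 1, 168], [0, 0.5, 1], -1], [[9, 1, 168], [0, 0.5, 1], -1], [[9, 1, 168], [0, 0.5, 1], -1], [[9, 1, 168], [0, 0.5, 1], -1]]}}

```text
time: 29.32
tool_pos: [0.4767, -0.3629, 0.0297]
ee_rot: [3.139, -0.002, -0.28]
wrist_force: [-0.1, 0.9, 4.1]
width: 0.0116
```

Emit:
{"api": "move_arm", "payload": {"targets": [[[0, 0, -6], [0, 0, 0], -1], [[0, 0, -20], [0, 0, 0], -1], [[0, 0, -40], [0, 0, 0], -1], [[0, 0, -65], [0, 0, 0], -1], [[0, 0, -95], [0, 0, 0], -1], [[0, 0, -125], [0, 0, 0], -1], [[0, 0, -150], [0, 0, 0], -1], [[0, 0, -170], [0, 0, 0], -1], [[0, 0, -180], [0, 0, 0], -1], [[0, 0, -180], [0, 0, 0], -1]]}}

```text
time: 30.58
tool_pos: [0.4766, -0.3627, 0.2101]
ee_rot: [3.139, -0.002, -0.28]
wrist_force: [-0.4, -0.6, -2.4]
width: 0.0121
```

Run:
```python
from kin import *
o=obs(); json.dump({k:np.array(v).tolist() for k,v in o.items()},open("o4.json","w"))
print(o["tool_pos"],o["ee_rot"],o["wrist_force"],o["wrist_torque"],o["width"])
snap("wrist","w11",None,1)
```

```text
[ 0.4766 -0.3627  0.2101] [ 3.1389 -0.0022 -0.2801] [-0.3938 -0.6165 -2.3677] [0.0779 0.2108 0.0341] 0.01206293762587513
```

View pics/w11.png

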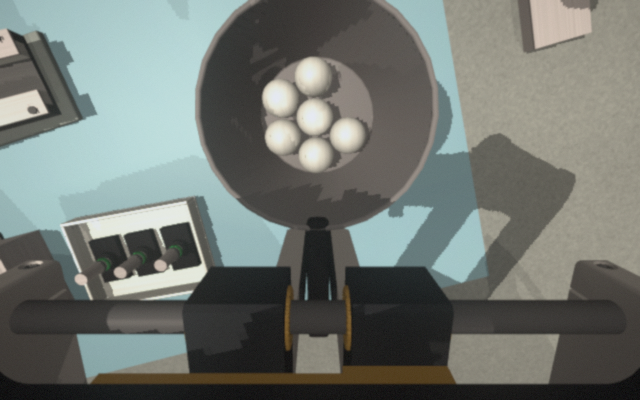

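Run:
```python
from kin import *
s,t=go([.368,.10,.22],Rt([1,0,0],[0,0,-1]))
u=np.array([.02,.06,.12,.2,.29,.39,.5,.6,.7,.79,.87,.93,.97,1])
print([[ (s*k).round().tolist(), round(t[2]*k,1)] for k in u])
```

```text
t=30.62 shift [-231.8, -414.4, -11.9] turn [0.1, -0.0, -16.0]
[[[-5.0, -8.0, -0.0], np.float64(-0.3)], [[-14.0, -25.0, -1.0], np.float64(-1.0)], [[-28.0, -50.0, -1.0], np.float64(-1.9)], [[-46.0, -83.0, -2.0], np.float64(-3.2)], [[-67.0, -120.0, -3.0], np.float64(-4.7)], [[-90.0, -162.0, -5.0], np.float64(-6.3)], [[-116.0, -207.0, -6.0], np.float64(-8.0)], [[-139.0, -249.0, -7.0], np.float64(-9.6)], [[-162.0, -290.0, -8.0], np.float64(-11.2)], [[-183.0, -327.0, -9.0], np.float64(-12.7)], [[-202.0, -360.0, -10.0], np.float64(-14.0)], [[-216.0, -385.0, -11.0], np.float64(-14.9)], [[-225.0, -402.0, -12.0], np.float64(-15.6)], [[-232.0, -414.0, -12.0], np.float64(-16.0)]]
```

Emit:
{"api": "move_arm", "payload": {"targets": [[[-5, -8, 0], [0, 0, -0.3], -1], [[-14, -25, -1], [0, 0, -1], -1], [[-28, -50, -1], [0, 0, -1.9], -1], [[-46, -83, -2], [0, 0, -3.2], -1], [[-67, -120, -3], [0, 0, -4.7], -1], [[-90, -162, -5], [0, 0, -6.3], -1], [[-116, -207, -6], [0, 0, -8], -1], [[-139, -249, -7], [0, 0, -9.6], -1], [[-162, -290, -8], [0, 0, -11.2], -1], [[-183, -327, -9], [0, 0, -12.7], -1], [[-202, -360, -10], [0, 0, -14], -1], [[-216, -385, -11], [0, 0, -15], -1], [[-225, -402, -12], [0, 0, -15.6], -1], [[-232, -414, -12], [0, 0, -16], -1], [[-232, -414, -12], [0, 0, -16], -1], [[-232, -414, -12], [0, 0, -16], -1]]}}

```text
time: 32.62
tool_pos: [0.3677, 0.0992, 0.2201]
ee_rot: [3.139, -0.0, -0.001]
wrist_force: [-0.4, -0.1, -1.7]
width: 0.0118
```

Run:
```python
from kin import *
o=obs(); json.dump({k:np.array(v).tolist() for k,v in o.items()},open("o5.json","w"))
print(o["tool_pos"],o["ee_rot"],o["joint_positions"],o["width"])
```

```text
[0.3677 0.0992 0.2201] [ 3.1389 -0.0002 -0.0011] [ 0.1168 -0.3005  1.6936 -0.0028  1.7486  1.6883] 0.011800962676133772
```

Emit:
{"api": "move_arm", "payload": {"targets": [[[0, 0, 0], [3, 0, 0], -1], [[0, 0, 0], [8, 0, 0], -1], [[0, 0, 0], [14, 0, 0], -1], [[0, 0, 0], [20, 0, 0], -1], [[0, 0, 0], [25, 0, 0], -1], [[0, 0, 0], [25, 0, 0], -1]]}}

```text
time: 33.38
tool_pos: [0.368, 0.0975, 0.2192]
ee_rot: [-2.709, 0.002, -0.006]
wrist_force: [0.5, -0.1, -1.2]
width: 0.0119
```

```bash
cat >> kin.py <<'E'
from scipy.optimize import least_squares
def FK(q,p,sg=1):
    d1,a0,y1,a,e,b,L,y2=p
    H=lambda r,t:(r,np.array(t,float))
    def ap(M,v,Rr,t): return v+M@np.array(t),M@Rr
    ry=lambda t:R.from_rotvec([0,t,0]).as_matrix(); rz=lambda t:R.from_rotvec([0,0,t]).as_matrix()
    M=rz(q[0]); v=M@np.array([a0,y1,d1]); M=M@ry(q[1]); v=v+M@np.array([0,0,a]); M=M@ry(q[2])
    v=v+M@np.array([e,y2,b]); M=M@rz(sg*q[3])@ry(q[4]); v=v+M@np.array([0,0,L]); M=M@rz(q[5]+np.pi/2)
    return v,M
def data():
    D=[]
    for i in range(1,9):
        try: s=json.load(open(f"o{i}.json")); D.append((np.array(s["joint_positions"]),np.array(s["tool_pos"]),rot(s["ee_rot"])))
        except Exception: pass
    return D
E
python3 - <<'E'
from kin import *
o=obs(); json.dump({k:np.array(v).tolist() for k,v in o.items()},open("o6.json","w"))
print(o["tool_pos"],o["ee_rot"],o["joint_positions"],o["width"])
D=data()
for sg in (1,-1):
    print(sg,[np.degrees(np.linalg.norm(R.from_matrix(FK(q,[0]*8,sg)[1].T@M).as_rotvec())).round(2) for q,p,M in D])
    r=least_squares(lambda p:np.ravel([FK(q,p,sg)[0]-x for q,x,M in D]+[1e-3*np.array(p[:3])]),[.3,0,.05,.35,0,.35,.3,0]); print(r.x,np.sqrt(np.mean(r.fun**2)))
E
```

```text
[0.368  0.0975 0.2192] [-2.7088  0.002  -0.0061] [-0.2871 -0.3206  1.7735  0.4257  1.7967  1.3642] 0.01191497275305839
1 [np.float64(0.0), np.float64(0.0), np.float64(0.0), np.float64(0.0), np.float64(0.0), np.float64(0.0)]
[0.1526 0.     0.     0.449  0.1007 0.4998 0.3506 0.0566] 3.3295818448295945e-05
-1 [np.float64(0.01), np.float64(0.25), np.float64(0.6), np.float64(0.17), np.float64(0.32), np.float64(48.78)]
[-0.1513  0.1701 -0.      0.5123  0.4591  0.2677 -0.2874  0.0607] 0.016981938907849162
```

```bash
cat >> kin.py <<'E'
P=[.1526,0,0,.449,.1007,.4998,.3506,.0566]
LO=np.array([-3.1,-.76,.27,-1.08,.17,-2.57]);HI=np.array([3.1,2.03,2.55,4.22,2.65,2.57])
def ik(pos,M,q0):
    f=lambda q:np.r_[(FK(q,P)[0]-pos)*10,R.from_matrix(FK(q,P)[1].T@M).as_rotvec()]
    r=least_squares(f,np.clip(q0,LO+.01,HI-.01),bounds=(LO,HI)); return r.x,np.abs(r.fun).max()
def cupR(phi,th):  # tool: x=cup x dir, rolled th about it
    return R.from_rotvec(np.radians(th)*np.array([np.cos(phi),np.sin(phi),0])).as_matrix()@Rt([np.cos(phi),np.sin(phi),0],[0,0,-1])
E
python3 - <<'E'
from kin import *
q0=obs()["joint_positions"]
for phi in (-30,-15,0,15,30):
    q=q0; ph=np.radians(phi)
    for th in (25,50,70,90,100,110):
        M=cupR(ph,th)
        ctr=np.array([.444,.10,.20])         # on cup axis foot of handle-height line: G + .076*cupx
        g=ctr-.076*np.array([np.cos(ph),np.sin(ph),0])   # grasp point
        tcp=g+M[:,2]*.019
        q,e=ik(tcp,M,q); print(phi,th,q.round(2),"%.4f"%e, "wristc",(tcp-M[:,2]*.35).round(2))
E
```

```text
-30 25 [-0.13 -0.47  1.95  0.4   1.5   1.97] 0.0000 wristc [0.31 0.02 0.5 ]
-30 50 [-0.53 -0.56  2.17  0.87  1.55  1.54] 0.0000 wristc [ 0.25 -0.08  0.41]
-30 70 [-0.76 -0.45  2.32  1.17  1.68  1.21] 0.0000 wristc [ 0.22 -0.13  0.31]
-30 90 [-0.83 -0.15  2.41  1.37  1.81  0.85] 0.0000 wristc [ 0.21 -0.15  0.2 ]
-30 100 [-0.81  0.07  2.42  1.45  1.88  0.66] 0.0000 wristc [ 0.22 -0.14  0.14]
-30 110 [-0.76  0.3   2.41  1.52  1.98  0.47] 0.0000 wristc [ 0.22 -0.13  0.09]
-15 25 [-0.22 -0.4   1.9   0.44  1.62  1.64] 0.0000 wristc [ 0.33 -0.02  0.5 ]
-15 50 [-0.56 -0.36  2.05  0.83  1.72  1.28] 0.0000 wristc [ 0.3  -0.13  0.41]
-15 70 [-0.73 -0.2   2.15  1.06  1.84  1.04] 0.0000 wristc [ 0.29 -0.18  0.31]
-15 90 [-0.78  0.06  2.21  1.22  1.96  0.8 ] 0.0000 wristc [ 0.28 -0.2   0.2 ]
-15 100 [-0.76  0.22  2.22  1.29  2.02  0.67] 0.0000 wristc [ 0.29 -0.2   0.14]
-15 110 [-0.73  0.39  2.22  1.35  2.1   0.56] 0.0000 wristc [ 0.29 -0.18  0.09]
0 25 [-0.26 -0.31  1.84  0.43  1.72  1.35] 0.0000 wristc [ 0.37 -0.04  0.5 ]
0 50 [-0.54 -0.18  1.92  0.76  1.86  1.08] 0.0000 wristc [ 0.37 -0.15  0.4
[... 552 characters left out ...]
 [-0.59  0.37  1.82  0.98  2.23  0.75] 0.0000 wristc [ 0.46 -0.24  0.2 ]
15 100 [-0.59  0.48  1.83  1.06  2.3   0.72] 0.0000 wristc [ 0.45 -0.23  0.14]
15 110 [-0.57  0.58  1.84  1.13  2.37  0.69] 0.0000 wristc [ 0.45 -0.22  0.09]
30 25 [-0.26 -0.12  1.68  0.32  1.88  0.84] 0.0000 wristc [ 0.45 -0.06  0.5 ]
30 50 [-0.41  0.11  1.63  0.55  2.09  0.74] 0.0000 wristc [ 0.5  -0.16  0.41]
30 70 [-0.47  0.31  1.62  0.71  2.24  0.71] 0.0000 wristc [ 0.53 -0.21  0.31]
30 90 [-0.49  0.49  1.63  0.87  2.38  0.71] 0.0000 wristc [ 0.54 -0.22  0.2 ]
30 100 [-0.48  0.58  1.64  0.96  2.44  0.72] 0.0000 wristc [ 0.54 -0.22  0.14]
30 110 [-0.47  0.67  1.66  1.05  2.51  0.73] 0.0000 wristc [ 0.53 -0.21  0.09]
```

Run:
```python
from kin import *
o=obs(); R0=rot(o["ee_rot"]); q=o["joint_positions"]
for th,z in [(30,.2),(38,.19),(46,.185),(53,.18),(58,.178),(62,.175),(65,.175),(68,.175),(71,.175),(74,.175),(77,.175),(80,.175),(83,.175),(86,.175),(89,.175),(92,.175)]:
    M=cupR(0,th); tcp=np.array([.368,.125,z])+M[:,2]*.019
    q2,e=ik(tcp,M,q); s=R0.T@(tcp-o["tool_pos"])*1e3; t=R.from_matrix(R0.T@M).as_rotvec(degrees=True)
    print(th,s.round().tolist(),t.round(1).tolist(),"dq/dt",(np.abs(q2-q)/.125).max().round(2),q2.round(2)); q=q2
```

```text
30 [-0.0, -19.0, 48.0] [5.2, -0.1, -0.4] dq/dt 0.71 [-0.26 -0.31  1.86  0.51  1.71  1.35]
38 [-0.0, -17.0, 57.0] [13.2, -0.1, -0.4] dq/dt 0.91 [-0.36 -0.27  1.91  0.62  1.74  1.24]
46 [-0.0, -18.0, 60.0] [21.2, -0.1, -0.4] dq/dt 0.81 [-0.45 -0.22  1.94  0.72  1.77  1.14]
53 [-0.0, -18.0, 64.0] [28.2, -0.1, -0.3] dq/dt 0.65 [-0.51 -0.16  1.97  0.8   1.81  1.06]
58 [-0.0, -18.0, 65.0] [33.2, -0.1, -0.3] dq/dt 0.43 [-0.54 -0.11  1.99  0.85  1.83  1.01]
62 [-0.0, -18.0, 67.0] [37.2, -0.2, -0.3] dq/dt 0.35 [-0.57 -0.07  2.    0.89  1.85  0.97]
65 [-0.0, -19.0, 66.0] [40.2, -0.2, -0.3] dq/dt 0.25 [-0.58 -0.04  2.01  0.91  1.87  0.94]
68 [-0.0, -19.0, 65.0] [43.2, -0.2, -0.3] dq/dt 0.26 [-0.6  -0.01  2.02  0.94  1.89  0.91]
71 [-0.0, -20.0, 65.0] [46.2, -0.2, -0.3] dq/dt 0.27 [-0.61  0.03  2.02  0.96  1.91  0.88]
74 [-0.0, -21.0, 64.0] [49.2, -0.2, -0.3] dq/dt 0.28 [-0.62  0.06  2.03  0.99  1.93  0.86]
77 [-0.0, -21.0, 63.0] [52.2, -0.2, -0.3] dq/dt 0.29 [-0.63  0.1   2.03  1.01  1.95  0.83]
80 [-0.0, -22.0, 62.0] [55.2, -0.2, -0.3] dq/dt 0.3 [-0.64  0.13  2.04  1.03  1.97  0.8 ]
83 [-0.0, -23.0, 62.0] [58.2, -0.2, -0.3] dq/dt 0.3 [-0.64  0.17  2.04  1.05  1.99  0.78]
86 [-0.0, -23.0, 61.0] [61.2, -0.2, -0.3] dq/dt 0.31 [-0.64  0.21  2.04  1.07  2.01  0.75]
89 [-0.0, -24.0, 60.0] [64.2, -0.2, -0.3] dq/dt 0.32 [-0.65  0.25  2.05  1.09  2.03  0.73]
92 [-0.0, -24.0, 59.0] [67.2, -0.3, -0.3] dq/dt 0.32 [-0.65  0.29  2.05  1.11  2.05  0.7 ]
```

Emit:
{"api": "move_arm", "payload": {"targets": [[[0, -8, 20], [2, 0, 0], -1], [[0, -18, 42], [6, 0, -0.3], -1], [[0, -18, 57], [13, 0, -0.4], -1], [[0, -18, 60], [21, 0, -0.4], -1], [[0, -18, 64], [28, 0, -0.3], -1], [[0, -18, 65], [33, 0, -0.3], -1], [[0, -18, 67], [37, 0, -0.3], -1], [[0, -19, 66], [40, -0.2, -0.3], -1], [[0, -19, 65], [43, -0.2, -0.3], -1], [[0, -20, 65], [46, -0.2, -0.3], -1], [[0, -21, 64], [49, -0.2, -0.3], -1], [[0, -21, 63], [52, -0.2, -0.3], -1], [[0, -22, 62], [55, -0.2, -0.3], -1], [[0, -23, 62], [58, -0.2, -0.3], -1], [[0, -23, 61], [61, -0.2, -0.3], -1], [[0, -24, 60], [64, -0.2, -0.3], -1], [[0, -24, 59], [67, -0.2, -0.3], -1], [[0, -24, 59], [67, -0.2, -0.3], -1], [[0, -24, 59], [67, -0.2, -0.3], -1], [[0, -24, 59], [67, -0.2, -0.3], -1]]}}

```text
time: 35.88
tool_pos: [0.3681, 0.1461, 0.1771]
ee_rot: [-1.539, -0.004, 0.005]
wrist_force: [-0.1, 0.2, -1.1]
width: 0.012
```

Run:
```python
from kin import *
o=obs(); print(o["tool_pos"],o["ee_rot"],o["wrist_force"],o["width"])
viewer.snapshot("wrist"); snap("scene","s2",(220,130,420,270),4); snap("top","t2",None,1)
```

```text
[0.3681 0.1461 0.1771] [-1.5388 -0.0042  0.0046] [-0.0519  0.2086 -1.063 ] 0.011970091876567824
```

View pics/s2.png

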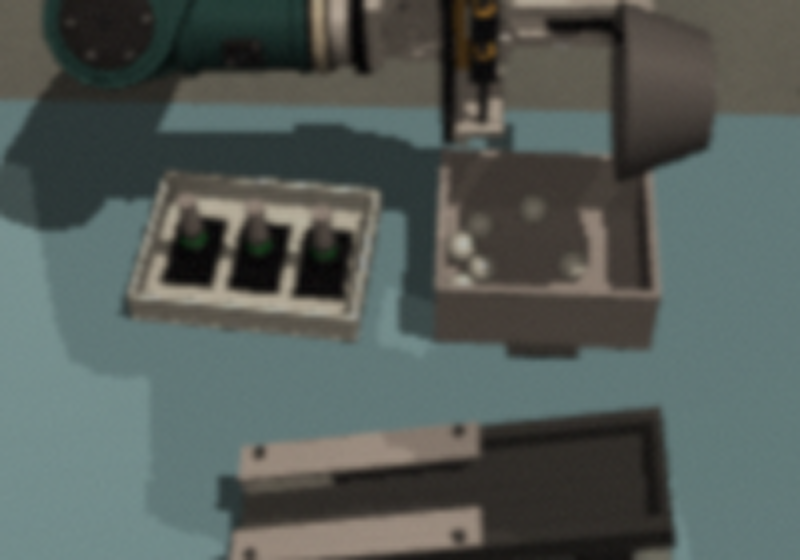

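Run:
```python
from kin import *
o=obs(); R0=rot(o["ee_rot"]); q=o["joint_positions"]
for k,(th,z) in enumerate([(88,.18),(80,.19),(70,.2),(60,.21),(50,.22),(40,.225),(30,.23),(20,.235),(10,.24),(3,.24),(0,.24)]):
    M=cupR(0,th); tcp=np.array([.368,.125,z])+M[:,2]*.019
    q2,e=ik(tcp,M,q); s=R0.T@(tcp-o["tool_pos"])*1e3; t=R.from_matrix(R0.T@M).as_rotvec(degrees=True)
    print(th,s.round().tolist(),t.round(1).tolist(),e<1e-3,"dq/dt",(np.abs(q2-q)/.125).max().round(2)); q=q2
```

```text
88 [0.0, -2.0, -2.0] [-3.8, 0.3, 0.2] True dq/dt 0.48
80 [0.0, -10.0, -2.0] [-11.8, 0.3, 0.2] True dq/dt 0.97
70 [0.0, -17.0, -3.0] [-21.8, 0.2, 0.3] True dq/dt 1.04
60 [0.0, -24.0, -4.0] [-31.8, 0.2, 0.3] True dq/dt 0.88
50 [0.0, -31.0, -6.0] [-41.8, 0.2, 0.3] True dq/dt 0.86
40 [0.0, -34.0, -8.0] [-51.8, 0.2, 0.3] True dq/dt 1.0
30 [0.0, -37.0, -10.0] [-61.8, 0.1, 0.3] True dq/dt 1.16
20 [0.0, -41.0, -13.0] [-71.8, 0.1, 0.4] True dq/dt 1.3
10 [0.0, -45.0, -16.0] [-81.8, 0.1, 0.4] True dq/dt 1.4
3 [0.0, -45.0, -19.0] [-88.8, 0.1, 0.4] True dq/dt 0.99
0 [0.0, -45.0, -20.0] [-91.8, 0.0, 0.4] True dq/dt 0.42
```

Emit:
{"api": "move_arm", "payload": {"targets": [[[0, -2, -2], [-4, 0.3, 0.2], -1], [[0, -10, -2], [-12, 0.3, 0.2], -1], [[0, -17, -3], [-22, 0.2, 0.3], -1], [[0, -24, -4], [-32, 0.2, 0.3], -1], [[0, -31, -6], [-42, 0.2, 0.3], -1], [[0, -34, -8], [-52, 0.2, 0.3], -1], [[0, -37, -10], [-62, 0.1, 0.3], -1], [[0, -41, -13], [-72, 0.1, 0.4], -1], [[0, -45, -16], [-82, 0.1, 0.4], -1], [[0, -45, -19], [-89, 0.1, 0.4], -1], [[0, -45, -20], [-91.8, 0, 0.4], -1], [[0, -45, -20], [-91.8, 0, 0.4], -1]]}}

```text
time: 37.52
tool_pos: [0.3669, 0.1258, 0.2209]
ee_rot: [-3.139, 0.003, 0.003]
wrist_force: [-0.8, -1.1, -0.5]
width: 0.0118
```

Run:
```python
from kin import *
go([.4767,-.3629,.2],Rt([np.cos(.28),-np.sin(.28),0],[0,0,-1]))
```

```text
t=37.52 shift [108.2, 489.1, 19.5] turn [-0.1, 0.2, 16.2]
```

Emit:
{"api": "move_arm", "payload": {"targets": [[[3, 12, 0], [0, 0, 0.4], -1], [[9, 40, 0], [0, 0, 1.3], -1], [[19, 85, 1], [0, 0, 3], -1], [[30, 135, 4], [0, 0, 4.7], -1], [[41, 185, 6], [0, 0, 6.3], -1], [[52, 235, 8], [0, 0, 8], -1], [[63, 285, 10], [0, 0, 9.6], -1], [[74, 335, 12], [0, 0, 11.2], -1], [[85, 385, 15], [0, 0, 12.8], -1], [[95, 430, 17], [0, 0, 14.3], -1], [[103, 465, 19], [0, 0, 15.4], -1], [[107, 483, 19], [0, 0, 16], -1], [[108, 489, 20], [0, 0.2, 16.2], -1], [[108, 489, 20], [0, 0.2, 16.2], -1], [[108, 489, 20], [0, 0.2, 16.2], -1]]}}

```text
time: 39.4
tool_pos: [0.476, -0.3631, 0.2008]
ee_rot: [-3.14, -0.002, -0.281]
wrist_force: [-0.2, -0.0, -0.7]
width: 0.0118
```

Run:
```python
from kin import *
o=obs(); print(o["tool_pos"],o["ee_rot"],o["width"]); go([.4767,-.3629,.032],Rt([np.cos(.28),-np.sin(.28),0],[0,0,-1]),o)
snap("wrist","w12",None,1)
```

```text
[ 0.476  -0.3631  0.2008] [-3.1401 -0.0019 -0.2811] 0.011810305113594445
t=39.40 shift [0.3, -0.2, 168.8] turn [-0.1, -0.1, -0.1]
```

View pics/w12.png

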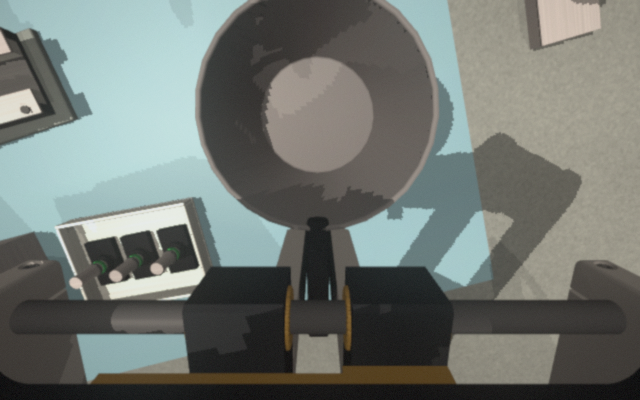

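Emit:
{"api": "move_arm", "payload": {"targets": [[[0, 0, 20], [0, 0, 0], -1], [[0, 0, 60], [0, 0, 0], -1], [[0, 0, 105], [0, 0, 0], -1], [[0, 0, 140], [0, 0, 0], -1], [[0, 0, 158], [0, 0, 0], -1], [[0, 0, 165], [0, 0, 0], -1], [[0, 0, 168], [0, 0, 0], -1], [[0, 0, 170], [0, 0, 0], -1], [[0, 0, 170], [0, 0, 0], -1], [[0, 0, 170], [0, 0, 0], -0.6], [[0, 0, 170], [0, 0, 0], -0.2], [[0, 0, 170], [0, 0, 0], 0], [[0, 0, 170], [0, 0, 0], 0], [[0, 0, 170], [0, 0, 0], 0], [[0, 0, 150], [0, 0, 0], 0], [[0, 0, 110], [0, 0, 0], 0], [[0, 0, 60], [0, 0, 0], 0], [[0, 0, 10], [0, 0, 0], 0], [[0, 0, 0], [0, 0, 0], 0], [[0, 0, 0], [0, 0, 0], 0]]}}

```text
time: 41.95
tool_pos: [0.4761, -0.3643, 0.2004]
ee_rot: [-3.141, -0.002, -0.282]
wrist_force: [1.3, 0.8, 0.0]
width: 0.0471
```

Run:
```python
from kin import *
go([.485,.30,.25],Rt([0,1,0],[0,0,-1]))
```

```text
t=41.95 shift [-176.5, -640.5, -49.4] turn [0.1, -0.1, -106.2]
```

Emit:
{"api": "move_arm", "payload": {"targets": [[[-4, -15, -25], [0, 0, -3], 0], [[-13, -45, -49], [0, 0, -10], 0], [[-25, -90, -49], [0, 0, -19], -0.5], [[-39, -140, -49], [0, 0, -28], -1], [[-53, -190, -49], [0, 0, -37], -1], [[-66, -240, -49], [0, 0, -46], -1], [[-80, -290, -49], [0, 0, -55], -1], [[-94, -340, -49], [0, 0, -64], -1], [[-108, -390, -49], [0, 0, -73], -1], [[-121, -440, -49], [0, 0, -82], -1], [[-135, -490, -49], [0, 0, -90], -1], [[-149, -540, -49], [0, 0, -97], -1], [[-162, -585, -49], [0, 0, -102], -1], [[-171, -620, -49], [0, 0, -105], -1], [[-176, -640, -49], [0, 0, -106.2], -1], [[-176, -640, -49], [0, 0, -106.2], -1], [[-176, -640, -49], [0, 0, -106.2], -1]]}}

```text
time: 44.08
tool_pos: [0.4853, 0.2982, 0.2493]
ee_rot: [3.141, 0.0, 1.569]
wrist_force: [-0.5, -0.1, -0.3]
width: 0.0001
```

Run:
```python
from kin import *
o=obs(); json.dump({k:np.array(v).tolist() for k,v in o.items()},open("ow.json","w")); print(o["tool_pos"],o["ee_rot"],o["width"])
snap("wrist","w13",None,1); w=cam("wrist",o); u,v=proj(w,[.485,.328,.098]); print(u,v)
b=cv2.imread("pics/raw_w13.png"); r=50; x0,y0=int(u)-100,max(0,int(v)-75); print(x0,y0)
t=cv2.imread("pics/raw_top0.png")[170:225,145:205]
a=cv2.resize(b[y0:y0+150,x0:x0+200],None,fx=4,fy=4,interpolation=cv2.INTER_CUBIC); cv2.imwrite("pics/w13c.png",a)
```

```text
[0.4853 0.2982 0.2493] [3.1407 0.0004 1.5694] 9.624950322828382e-05
317.1651964371486 157.4538526020257
217 82
```

View pics/w13c.png

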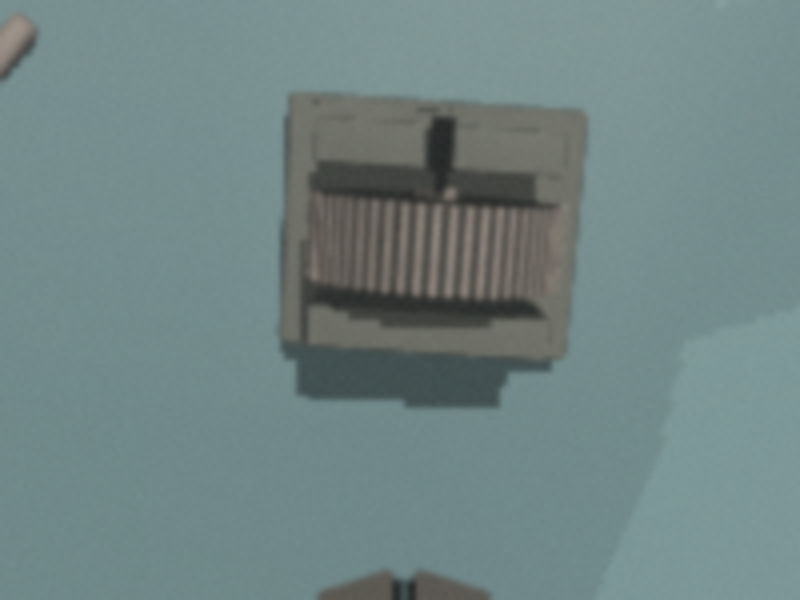

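Run:
```python
from kin import *
b=cv2.imread("pics/raw_w13.png").astype(float)
print("wrist min-channel", b[138:152,290:362].min(2).mean(0).round().astype(int).tolist())
print("sat", (b[138:152,290:362].max(2)-b[138:152,290:362].min(2)).mean(0).round().astype(int).tolist())
s=cv2.imread("pics/raw_scene0.png").astype(int); c=cam("scene")
for a in (-30,0,30,60,80,100): # points on rim, angle from top towards +x
    t=np.radians(a); print(a,[proj(c,[.495+.036*np.sin(t),.325+dy,.062+.036*np.cos(t)]).round(1).tolist() for dy in (-.012,.012)])
m=s.min(2); print(m[182:222,440:482:1])
```

```text
wrist min-channel [103, 99, 87, 86, 87, 99, 91, 87, 88, 90, 89, 91, 82, 90, 87, 80, 96, 93, 80, 93, 98, 79, 80, 103, 98, 77, 82, 108, 97, 77, 88, 112, 102, 79, 89, 115, 107, 81, 86, 113, 109, 83, 86, 111, 107, 84, 89, 114, 104, 84, 96, 111, 92, 89, 105, 96, 89, 100, 94, 94, 99, 95, 98, 97, 103, 108, 110, 110, 108, 106, 106, 112]
sat [9, 8, 6, 8, 9, 12, 11, 10, 11, 11, 11, 11, 9, 11, 10, 8, 12, 12, 8, 11, 12, 8, 8, 14, 13, 8, 10, 14, 12, 7, 10, 16, 12, 7, 10, 16, 13, 8, 10, 16, 14, 10, 10, 16, 14, 9, 11, 16, 14, 9, 12, 15, 11, 11, 14, 12, 10, 13, 12, 11, 12, 12, 12, 12, 14, 15, 14, 11, 8, 8, 10, 19]
-30 [[445.3, 186.9], [454.4, 187.1]]
0 [[446.9, 190.9], [456.2, 191.1]]
30 [[447.7, 197.4], [457.0, 197.6]]
60 [[447.3, 204.6], [456.6, 204.8]]
80 [[446.5, 208.6], [455.7, 208.8]]
100 [[445.3, 211.6], [454.4, 211.8]]
[[96 96 96 ... 96 95 96]
 [95 95 96 ... 97 96 95]
 [94 94 97 ... 95 95 95]
 ...
 [69 70 69 ... 95 96 95]
 [79 81 79 ... 96 96 95]
 [80 81 81 ... 95 95 97]]
```

Run:
```python
from kin import *
np.set_printoptions(linewidth=250,threshold=100000)
snap("scene","s3")
s=cv2.imread("pics/raw_scene0.png").astype(int); print(s.min(2)[184:218,440:470])
s=cv2.imread("pics/raw_s3.png").astype(int); print(s.min(2)[196:218,440:470])
o=json.load(open("ow.json")); w=cam("wrist",o)
g=lambda u,v:(u/4+217,v/4+82)
print("wheel top left/right edge mid", onz(w,g(305,245),.062),onz(w,g(560,250),.062), "v edges at top", onz(w,g(440,192),.098),onz(w,g(440,302),.098),"pointer",onz(w,g(441,190),.092),onz(w,g(442,120),.068))
print("edge dir",onz(w,g(310,190),.07),onz(w,g(560,207),.07))
```

```text
[[ 94  94  97  96  95  95  94  96  95  95  93  95  95  98  96  96  97  97  96  95  96  95  95  94  94  95  95  95  95  96]
 [ 96  96  96  95  96  96  94  95  93  90  87  89  96 100 102 101 102 100  97  96  97  96  95  95  95  96  95  95  96  95]
 [ 95  96  95  95  95  97  96  96  90  76  65  68  83  98 102 101 102 106 103 102  99  98  97  96  95  95  96  94  94  94]
 [ 94  94  97  99  97  94  94  93  81  57  36  34  59  82  94  93  93  97  97  94  96 102  98  96  95  96  95  95  96  95]
 [ 90  90  94  96  97  95  93  90  68  38  19  17  41  72  89  88  88  92  90  87  91 101 103  96  95  95  97  95  95  95]
 [ 81  72  75  81  83  89  88  84  60  27  10  12  34  68  85  83  84  85  79  78  85  91  94  93  92  95  94  96  96  95]
 [ 69  57  64  77  77  77  79  73  46  20  11  10  31  63  79  80  79  73  72  75  79  81  82  84  87  92  94  94  95  95]
 [ 53  43  60  76  76  74  72  62  33  15   9  11  25  52  70  72  72  71  75  79  83  84  82  78  78  84  89  92  94  92]
 [ 42  35  59  76  76  69  65  50  27  13   9  11  25  48  68  77  80  86  89  92  93  90  79  65  57  65  70  77  8
[... 4675 characters left out ...]
38 39 39 38 36 38 39 41 45 46 43 45 48 49 49 44 31 24 23 30 36 40 45 61 82 93 97]
 [22 27 35 39 39 38 36 37 36 38 37 40 39 37 40 40 42 40 32 24 21 28 34 38 42 52 72 86 95 97]
 [26 32 37 38 41 40 40 36 36 37 38 38 36 38 36 36 36 37 29 21 23 28 37 40 46 60 82 93 96 96]
 [30 36 37 41 40 38 39 37 37 38 39 38 38 38 37 38 37 36 31 26 25 33 39 40 51 71 88 96 96 97]
 [41 39 40 41 42 42 41 42 42 43 47 45 42 41 40 39 39 37 32 28 29 34 38 41 57 79 91 96 97 96]]
wheel top left/right edge mid [0.4574 0.3399 0.062 ] [0.5311 0.3383 0.062 ] v edges at top [0.4952 0.3563 0.098 ] [0.4954 0.3279 0.098 ] pointer [0.4956 0.3566 0.092 ] [0.4965 0.3746 0.068 ]
edge dir [0.4597 0.3558 0.07  ] [0.5297 0.351  0.07  ]
```

```bash
cat >> kin.py <<'E'
WT=np.array([.495,.341,.098]); WX=np.array([.9977,-.068,0]); RW=Rt([.068,.9977,0],[0,0,-1])
E
python3 - <<'E'
from kin import *
go(WT+.0125*WX+[0,0,.02],RW)
E
```

```text
t=44.17 shift [42.0, 21.6, 132.0] turn [0.1, -0.0, 3.8]
```

Emit:
{"api": "move_arm", "payload": {"targets": [[[20, 10, 40], [0, 0, 2], -1], [[42, 22, 90], [0, 0, 3.8], -1], [[42, 22, 132], [0, 0, 3.8], -1], [[42, 22, 145], [0, 0, 3.8], -1], [[42, 22, 152], [0, 0, 3.8], -1], [[42, 22, 154], [0, 0, 3.8], -1], [[42, 22, 154], [0, 0, 3.8], -1]]}}

```text
time: 45.05
tool_pos: [0.5085, 0.3419, 0.098]
ee_rot: [3.137, -0.003, 1.504]
wrist_force: [0.0, 0.1, -0.6]
width: 0.0005
```

Emit:
{"api": "move_arm", "payload": {"targets": [[[0, 0, 1], [0, 0, 0], -1], [[0, 0, 2], [0, 0, 0], -1], [[0, 0, 3], [0, 0, 0], -1], [[0, 0, 3], [0, 0, 0], -1]]}}

```text
time: 45.55
tool_pos: [0.5086, 0.3419, 0.0943]
ee_rot: [3.137, -0.002, 1.505]
wrist_force: [0.8, 0.0, 5.9]
width: 0.0003
```

Emit:
{"api": "move_arm", "payload": {"targets": [[[0, 0, 1.5], [0, 0, 0], -1], [[0, 0, 1.5], [0, 0, 0], -1], [[0, -3, 1.5], [0, 0, 0], -1], [[0, -6, 1.5], [0, 0, 0], -1], [[0, -9, 1.5], [0, 0, 0], -1], [[0, -12, 1.5], [0, 0, 0], -1], [[0, -12.5, 1.5], [0, 0, 0], -1]]}}

```text
time: 46.42
tool_pos: [0.4964, 0.3428, 0.094]
ee_rot: [3.136, -0.003, 1.505]
wrist_force: [1.3, -1.7, 9.1]
width: 0.0003
```

Emit:
{"api": "move_arm", "payload": {"targets": [[[0, -3, 0], [0, 0, 0], -1], [[0, -6, 0], [0, 0, 0], -1], [[0, -9, 0], [0, 0, 0], -1], [[0, -12, 0], [0, 0, 0], -1], [[0, -12.5, 0], [0, 0, 0], -1], [[0, -12.5, 0], [0, 0, 0], -1]]}}

```text
time: 47.18
tool_pos: [0.4831, 0.3437, 0.0934]
ee_rot: [3.138, -0.002, 1.505]
wrist_force: [-1.0, -0.6, 7.9]
width: 0.0005
```

Emit:
{"api": "move_arm", "payload": {"targets": [[[0, -12.5, 0], [0, 0, 0], -1], [[0, 0, -15], [0, 0, 0], -1], [[-20, 12, -60], [0, 0, 0], -1], [[-40, 12, -110], [0, 0, 0], -1], [[-40, 12, -110], [0, 0, 0], -1], [[-40, 12, -110], [0, 0, 0], -1]]}}

```text
time: 47.92
tool_pos: [0.491, 0.3023, 0.2]
ee_rot: [-3.141, -0.0, 1.505]
wrist_force: [-0.0, -1.6, -1.0]
width: 0.0
```

```bash
cat >> kin.py <<'E'
def wheel(f):
    # brightness round the rim: angle from top towards -x (roll sense), min channel, averaged over +-8 mm of width
    o=obs(); w=cam("wrist",o); snap("wrist",f); b=cv2.imread("pics/raw_"+f+".png").astype(np.float32).min(2)
    out=[]
    for a in range(-80,81,4):
        t=np.radians(a); c=WT+[0,0,-.036]-WX*.036*np.sin(t)+np.array([0,0,.036*np.cos(t)]); v=[]
        for d in np.linspace(-.008,.008,9):
            u=proj(w,c+d*np.array([.068,.9977,0])); v.append(cv2.getRectSubPix(b,(1,1),(float(u[0]),float(u[1])))[0,0])
        out.append((a,int(np.mean(v))))
    print(out); return o
E
python3 - <<'E'
from kin import *
o=wheel("w14"); print(o["tool_pos"])
E
```

```text
[(-80, 105), (-76, 105), (-72, 105), (-68, 105), (-64, 106), (-60, 104), (-56, 100), (-52, 99), (-48, 103), (-44, 134), (-40, 144), (-36, 143), (-32, 125), (-28, 80), (-24, 106), (-20, 92), (-16, 88), (-12, 111), (-8, 74), (-4, 116), (0, 86), (4, 92), (8, 103), (12, 73), (16, 110), (20, 77), (24, 95), (28, 89), (32, 81), (36, 94), (40, 78), (44, 92), (48, 88), (52, 88), (56, 83), (60, 92), (64, 98), (68, 98), (72, 93), (76, 93), (80, 94)]
[0.491  0.3023 0.2   ]
```

Run:
```python
from kin import *
go([.5085,.3419,.110],RW)
```

```text
t=47.98 shift [40.8, 15.5, 88.9] turn [-0.1, 0.1, 0.1]
```

Emit:
{"api": "move_arm", "payload": {"targets": [[[20, 8, 40], [0, 0, 0], -1], [[41, 15.5, 80], [0, 0, 0], -1], [[41, 15.5, 95], [0, 0, 0], -1], [[41, 15.5, 101], [0, 0, 0], -1], [[41, 15.5, 104], [0, 0, 0], -1], [[41, 15.5, 105.5], [0, 0, 0], -1], [[41, 15.5, 105.5], [0, 0, 0], -1], [[41, 15.5, 105.5], [0, 0, 0], -1]]}}

```text
time: 48.98
tool_pos: [0.5104, 0.3425, 0.0969]
ee_rot: [3.139, -0.002, 1.505]
wrist_force: [-0.2, 0.0, 0.3]
width: 0.0005
```

Emit:
{"api": "move_arm", "payload": {"targets": [[[0, -3, 0], [0, 0, 0], -1], [[0, -6, 0], [0, 0, 0], -1], [[0, -9, 0], [0, 0, 0], -1], [[0, -12, 0], [0, 0, 0], -1], [[0, -15, 0], [0, 0, 0], -1], [[0, -18, 0], [0, 0, 0], -1], [[0, -21, 0], [0, 0, 0], -1], [[0, -24, 0], [0, 0, 0], -1], [[0, -25.2, 0], [0, 0, 0], -1], [[0, -25.2, 0], [0, 0, 0], -1], [[0, -25.2, 0], [0, 0, 0], -1]]}}

```text
time: 50.35
tool_pos: [0.4838, 0.3443, 0.0955]
ee_rot: [-3.141, -0.001, 1.505]
wrist_force: [-1.7, 0.1, 5.3]
width: 0.0006
```

Emit:
{"api": "move_arm", "payload": {"targets": [[[0, 0, -15], [0, 0, 0], -1], [[-20, 24, -60], [0, 0, 0], -1], [[-40, 24, -110], [0, 0, 0], -1], [[-40, 24, -110], [0, 0, 0], -1], [[-40, 24, -110], [0, 0, 0], -1]]}}

```text
time: 50.98
tool_pos: [0.5057, 0.3023, 0.2051]
ee_rot: [3.141, -0.0, 1.505]
wrist_force: [-0.0, 0.7, -0.6]
width: 0.0004
```

Run:
```python
from kin import *
o=wheel("w15"); print(o["tool_pos"])
```

```text
[(-80, 104), (-76, 104), (-72, 105), (-68, 107), (-64, 107), (-60, 107), (-56, 102), (-52, 96), (-48, 91), (-44, 94), (-40, 99), (-36, 80), (-32, 101), (-28, 92), (-24, 85), (-20, 110), (-16, 74), (-12, 109), (-8, 98), (-4, 162), (0, 164), (4, 162), (8, 131), (12, 80), (16, 89), (20, 95), (24, 76), (28, 100), (32, 79), (36, 93), (40, 84), (44, 87), (48, 87), (52, 88), (56, 90), (60, 85), (64, 85), (68, 90), (72, 91), (76, 93), (80, 94)]
[0.5057 0.3023 0.2051]
```

Run:
```python
from kin import *
snap("scene","s4");snap("top","t4")
a=cv2.imread("pics/raw_s4.png")[140:320,80:480]; b=cv2.imread("pics/raw_top0.png"); t=cv2.imread("pics/raw_t4.png")[50:260,180:580]
cv2.imwrite("pics/final.png",np.vstack([cv2.resize(a,(640,288)),cv2.resize(t,(576,302))[:, :576] if False else cv2.resize(t,(640,306))]))
```

```text
(no output)
```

View pics/final.png

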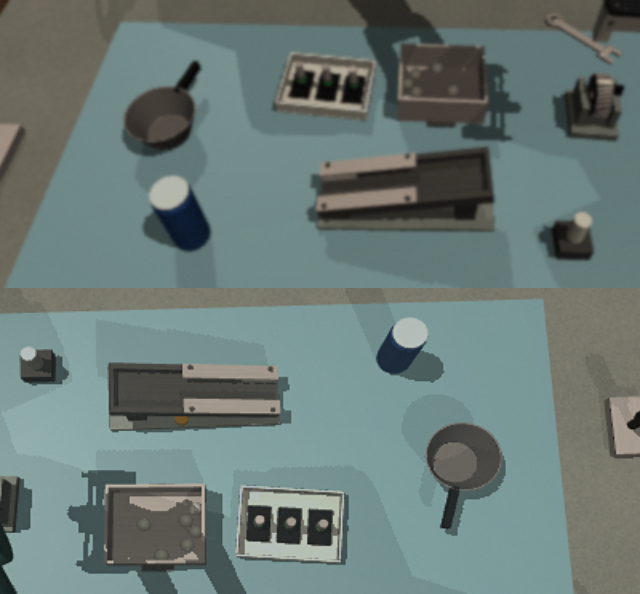

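The final picture shows the chute clear, three bodies standing in the tray, the balls in the hopper, the cup upright and empty, and the bystanders in place. I'm handing the job in.

```bash
python3 -c "
from h import *
o=obs(); print(o['time'],np.abs(o['qvel']).max(),o['wrist_force']); print(order.close_job())"
```

```text
51.125 0.004721370402030897 [ 0.8762  0.0948 -1.0303]
the job is handed in; nothing more can be done
None
```

The job is done and handed in at about 51 s on the robot's clock; no verdict came back.

- **Bodies:** All three jammed bodies were gripped by the stem, slid up past the guard end, lifted out and stood side by side in the reject tray. My first grip closed too late and missed the uppermost body without moving it, so I repeated it. The last picture shows three bodies in the tray and the chute clear.
- **Balls:** I carried the cup by its handle and poured six balls into the hopper. I counted six in the cup before the pour and six in the hopper right after it, and the cup was empty. In the last picture the hopper is partly in shadow, so I could not count all six there.
- **Cup:** It stands empty and upright on the table where it was at the start.
- **Wheel:** After the first stroke of about two clicks, the white bar stood at three clicks, so the wheel seems to have started at one, though I never saw the bar at the start. A second two-click stroke brought the bar to within about 2 degrees of the top, which is five clicks. Its contact force read only about 0.3 N at the start, but the bar still moved two clicks.
- **Bystanders:** The can and gauge look unmoved in the last picture, and so does the wrench; I did not measure them. The gripper was clear of everything.

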